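# Turn the feed trays and load the sloped feeding stand

### The job

Set out the birds' food: turn the rack's lock handle a quarter turn to open, draw each feed tray right out of its sleeve, turn it end for end and slide it fully home again so that its full end sticks out instead of the eaten end, then turn the lock handle back to its closed stop. Also lay every feed board on the sloped stand, fat block up and long side up the slope, resting flat on it and against its bottom lip, at whatever point of the job suits you. Leave everything else on the bench where it is.

Things in the scene. Friction and masses are not known exactly. Their poses are not given: they have to be found in the camera images.
- rack: fixed galvanised rack, 190 wide (y), 70 high without handle, two roofed sleeves side by side centred at y=+60 and -60. Origin: on the table under the middle of the two mouths; +x into the sleeves, z up. A flat floor 28 above the table runs from x=-135 (open landing) to the closed back wall at x=95. A tray fully home touches that wall: its centre is at x=20 and 55 of it stick out over the landing
- bay_left (a point): centre of the left mouth on the sleeve floor (rack y=+60, 28 above the table), axes as the rack's. The sleeve is 95 deep, inside 50 wide x 38 high; its side walls flare outward from the mouth to 12 in front of it
- bay_right (a point): centre of the right mouth on the sleeve floor (rack y=-60, 28 above the table), axes as the rack's; like the left
- keeper: steel keeper bar across both bays, 8 thick, at rack x=-63.5, just in front of the trays' outer ends: with the lock closed its top stands 12 above the rack floor, with the lock open about 1 below it; moved by the lock handle only. Origin 26 below its top
- lock (a joint): quarter-turn lock handle on the rack's roof, rad: 0 = closed stop (handle lies along rack +y, keeper bar up), 1.57 = open stop (turned clockwise seen from above, handle points along rack +x, keeper bar sunk). It stays where it is left; about 0.06 N m turns it
- lock_hinge (a point): point on the handle's vertical turning axis, at the height of lock_grip (105 above the table; rack x=55, y=0)
- lock_grip (a point): grip point on the handle bar, 55 out from the axis. The bar is 12 thick x 20 high, its top 112 and its underside 92 above the table (the roof below it is at 70), and runs from the axis out to 80
- tray0: feed tray, open-topped pale wooden box 150 long (x) x 46 wide x 34 high, walls and floor 4, about 180 g, in one of the rack's sleeves. The half toward +x (full end) holds a brown fat block, its top 4 below the rim; the half toward -x (eaten end) is empty down to the floor. Origin: centre of the underside. At the start the eaten end sticks out of the rack. Absent in some runs
- tray1: feed tray, open-topped pale wooden box 150 long (x) x 46 wide x 34 high, walls and floor 4, about 180 g, in one of the rack's sleeves. The half toward +x (full end) holds a brown fat block, its top 4 below the rim; the half toward -x (eaten end) is empty down to the floor. Origin: centre of the underside. At the start the eaten end sticks out of the rack. Absent in some runs
- tray0_full (a point): middle of the outer lower edge of the full end of tray0 (its x=+75)
- tray1_full (a point): middle of the outer lower edge of the full end of tray1 (its x=+75)
- deck: the fixed stand's smooth steel sloping surface, 130 long (x, up the slope, rising at 25 degrees) x 236 wide (y), z square out of it. Origin: middle of the foot of the bottom lip's inner face, on the surface, 30 above the table. The lip stands 12 and the side edges 14 out of the surface. A feed board let go on it slides down to the lip; there its centre is at x=42. Three boards fit side by side
- board0: feed board, a wooden board 84 (x) x 50 (y) x 10 high with a brown fat block 60 (x) x 34 (y) x 24 high fixed centrally on top, 34 high in all, about 130 g; lies flat on the table at the start. Origin: centre of the underside, z up through the block; both ends alike. Absent in some runs.
- board1: feed board, a wooden board 84 (x) x 50 (y) x 10 high with a brown fat block 60 (x) x 34 (y) x 24 high fixed centrally on top, 34 high in all, about 130 g; lies flat on the table at the start. Origin: centre of the underside, z up through the block; both ends alike. Absent in some runs.
- board2: feed board, a wooden board 84 (x) x 50 (y) x 10 high with a brown fat block 60 (x) x 34 (y) x 24 high fixed centrally on top, 34 high in all, about 130 g; lies flat on the table at the start. Origin: centre of the underside, z up through the block; both ends alike. Absent in some runs.
- sweep_brush: hand brush about 200 long; leave alone
- jar: capped glass jar, 60 across, 70 high, to the right; leave alone
- spare_lid: grey plastic lid 70 x 70 x 12; leave alone
- scoop: scoop spoon about 190 long; leave alone
Mind the look-alikes: they are no part of the job. What is shaped like the board1 but purple or white is not meant.

How it is judged:
By the outcome, as a careful person would: the job done as asked, in the order asked, and still so for the second after the job is handed in, with the robot touching nothing.
Of tray0, tray1 only 1 to 2 are there at a start; the rules pass over those that are not, and their reading is None.
Of board0, board1, board2 only 2 to 3 are there at a start; the rules pass over those that are not, and their reading is None.
At some moment in a run one of board0, board1, board2 may be knocked a few centimetres aside while the robot is not near it.
Once in a run the grip may slacken for a moment while it holds something.
It also fails if it takes over 210 s, if anything falls off the work surface, if the arm or the gripper's body presses on something with over 40 N, if the wrist force passes 120 N, or if a joint passes its speed limit or range.

### The arm

A 6-joint arm with a two-finger parallel gripper is mounted at the origin on the work surface. World frame = base frame: x ahead of the robot, y to its left, z up, the work surface at z = 0. Lengths are in m, angles in rad, forces in N, time in s.
With the tool pointing down it reaches from about 0.25 to 0.775 m from the base axis. Payload 4 kg.
Tool frame: the origin (TCP) lies at the very end of the fingers, on their centre line; the grasp point (between the pads) lies 19 mm behind it; x points along the fingers, y is the direction in which the jaws open and shut, and the axes are right-handed (so a half turn about x gives the same grasp; the last joint's range is limited). The gripper opens to 94 mm and grips with 3 to 60 N. Pads are 16 mm wide; open, the fingers measure 119 mm over their backs; the gripper's body (75 mm by 177 mm) begins 78 mm behind the grasp point.
Start: joints at [1.081, 0.087, 1.371, -0, 1.684, -0.103], TCP at [0.207, 0.509, 0.206] pointing down, gripper open.
Joint ranges: [-3.1, 3.1], [-0.76, 2.03], [0.27, 2.55], [-1.08, 4.22], [0.17, 2.65], [-2.57, 2.57]. Speed limits (rad/s): [2.79, 2.79, 3.14, 3.14, 3.14, 3.14].

### API

Orientations are given as [roll, pitch, yaw] about the fixed x, y, z axes, in that order (R = Rz(yaw) Ry(pitch) Rx(roll)).
In Python, from bench import robot gives the robot as it stands.
- The arm moves only by the tool carry_out, never from a script. Its argument "targets" is a list of rows, each a list of 5 numbers: the closure, from 0 (fully open) to 1 (shut), then the shift along the tool's x, y, z in cm, then the turn about the tool's x in degrees. In form: [[fingers, tx, ty, tz, turn], ...]. A call has 1 to 20 rows; each row shifts and turns the commanded pose from where the row before left it, along the tool's axes as they then stand; what a row does not reach is not made up. A row lasts 1/10 s, in which the tool goes at most 50 mm and 8.59 degrees, less where a joint would pass 70% of its speed; a pose out of reach is approached as far as the arm can. A call is refused whole if a number of a shift passes 5 or a number of a turn 8.59, either way. A call with a gripper value outside its range is refused whole. The fingers move at their own pace and stop on an object; the grip force is fixed at half the most. Time passes only in rows, so rows that do not move let the fingers close. It gives the time, the measured TCP pose, the force and the opening at its end, in the units of the state.
- robot.get_obs(): the state, without advancing time (a new reading comes with each control period).
- robot.snapshot(name): name is "scene" or "top" or "wrist"; returns a dict with "image" (480x640x3 uint8, red, green, blue), "camera_matrix" (3x3 intrinsics, pixels), "distortion" ([k1, k2, p1, p2, k3] as OpenCV has them; the pictures are not rectified), "pose" (4x4, takes a point from camera to world coordinates). Camera axes: x right, y up, looking along -z (the intrinsics and any distortion apply to the point x, -y, -z); pixel columns grow to the right and rows downward; lengths in m; the calibration is good to about 2 mm. A picture is of the moment at which its call begins. There is no depth.
- robot.close_job(): hands the job in, once; it reports no verdict.
The state is a dict: "time": time; "joint_positions": joint angles; "qvel": joint speeds; "joint_torque": joint torques, N m; "tool_pos": TCP position; "ee_rot": TCP orientation; "wrist_force": force on the tool from outside, world axes, zero at the start; "wrist_torque": the same for the moment, N m; "width": finger opening in m.
Only numpy, scipy, OpenCV 4.12 (cv2) and the standard library are available. Lean on these libraries where they do the work, as an engineer would, in place of code of your own. Each camera call takes 0.05 s, during which the arm holds its last target. There are 200 camera calls.

## Working session

There is one attempt and no reset: what is moved stays moved. The work goes in short steps, Python scripts to look and compute and a tool call to move; the robot and the scene stay as the last step left them, time stands still between calls to the robot, and variables do not carry over. Pictures are saved under pics/ and viewed, about 12 in all and at most 16, crops included, and the job is handed in when it is done.

Besides the shell and the picture viewer there is one more tool, called after "Call:" as a command line: name --pt "numbers of a row" for each row, then --argument value for the rest. carry_out: Moves the arm, as the interface text tells. Its arguments: {"type":"object","properties":{"targets":{"type":"array","items":{"type":"array","items":{"type":"number"}}}},"required":["targets"]}

```bash
mkdir -p pics; ls; python3 - <<'E'
from bench import robot
import cv2,numpy as np
print(robot.get_obs())
for n in("scene","top"):
    s=robot.snapshot(n); cv2.imwrite(f"pics/{n}0.png",s["image"][...,::-1]); print(n,s["camera_matrix"].tolist(),s["distortion"],np.round(s["pose"],4).tolist())
E
```

```text
pics
{'time': 0.0, 'joint_positions': array([ 1.08086054e+00,  8.79634239e-02,  1.37224309e+00,  8.98592063e-06,
        1.68359457e+00, -1.03101125e-01]), 'qvel': array([ 0.00028962, -0.00038516, -0.00030076,  0.00173556,  0.00050232,
       -0.0013049 ]), 'joint_torque': array([ 2.73515470e-04, -3.40177453e+01, -3.02431548e+01,  7.16200517e-02,
        3.29431356e-02, -1.60956047e-04]), 'tool_pos': array([0.20723608, 0.50887432, 0.20430524]), 'ee_rot': array([-1.6779415 ,  1.56858788, -2.06477516]), 'wrist_force': array([-0.14036172, -0.59546575,  0.1449908 ]), 'wrist_torque': array([ 0.00761549, -0.01776948, -0.0178785 ]), 'width': 0.09395900152244734}
scene [[492.9812980332006, 0.0, 324.0281325761354], [0.0, 492.9812980332006, 237.44077369581888], [0.0, 0.0, 1.0]] [-0.12471609  0.          0.          0.          0.        ] [[0.3328, -0.611, 0.7183, 1.7101], [0.943, 0.2234, -0.2468, -0.462], [-0.0097, 0.7595, 0.6504, 1.1555], [0.0, 0.0, 0.0, 1.0]]
top [[492.40426110470804, 0.0, 329.53512110591737], [0.0, 492.40426110470804, 245.78510761777025], [0.0, 0.0, 1.0]] [-0.00932413  0.          0.          0.          0.        ] [[-0.0059, 0.9943, -0.1068, 0.3799], [-1.0, -0.0066, -0.0061, -0.0332], [-0.0068, 0.1068, 0.9943, 1.3617], [0.0, 0.0, 0.0, 1.0]]
```

View pics/top0.png

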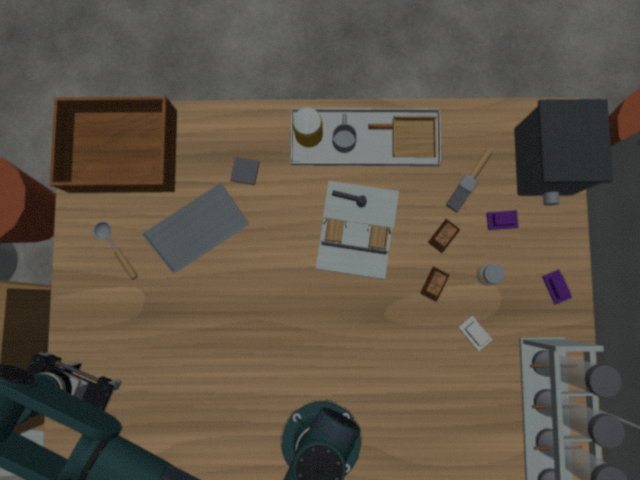

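View pics/scene0.png

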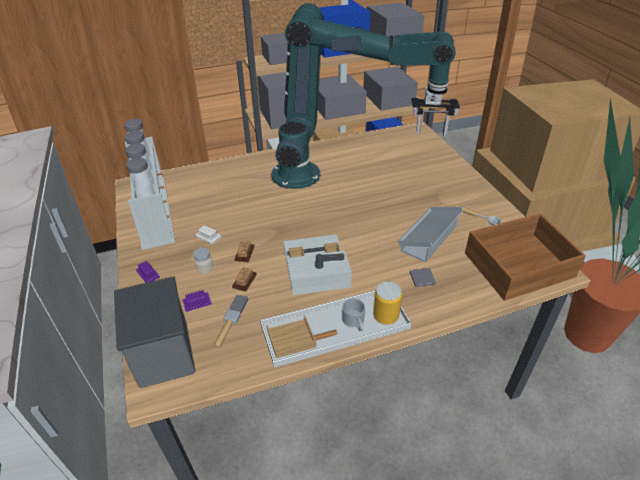

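Top view: two brown-block boards at (444,235) and (435,283). The look-alikes are purple (502,220) and (557,287), and white (476,333). Both trays are in the rack at (334,232) and (379,237). The handle is at (350,200), lying toward +y, so the lock is closed. The stand is at (196,228). The scene view agrees: boards at (245,250) and (243,279), trays with their empty ends toward the robot.

```bash
cat > h.py <<'E'
import numpy as np,cv2
from bench import robot
def snap(n,f=None):
    s=robot.snapshot(n)
    if f: cv2.imwrite(f"pics/{f}.png",s["image"][...,::-1])
    return s
def ray(s,uv):
    p=cv2.undistortPoints(np.array(uv,float).reshape(-1,1,2),s["camera_matrix"],np.array(s["distortion"])).reshape(-1,2)
    P=np.array(s["pose"]); d=np.c_[p[:,0],-p[:,1],-np.ones(len(p))]@P[:3,:3].T
    return P[:3,3],d
def cast(s,uv,z):
    o,d=ray(s,uv); return o+d*((z-o[2])/d[:,2])[:,None]
def tri(s1,a,s2,b):
    o1,d1=ray(s1,a);o2,d2=ray(s2,b);out=[]
    for u,v in zip(d1,d2):
        t=np.linalg.lstsq(np.c_[u,-v],o2-o1,rcond=None)[0]
        p,q=o1+t[0]*u,o2+t[1]*v; out.append(np.r_[(p+q)/2,np.linalg.norm(p-q)])
    return np.array(out)
def proj(s,X):
    P=np.array(s["pose"]); c=(np.atleast_2d(X)-P[:3,3])@P[:3,:3]; c=c*[1,-1,-1]
    return cv2.projectPoints(c,np.zeros(3),np.zeros(3),s["camera_matrix"],np.array(s["distortion"]))[0].reshape(-1,2)
def tool():
    from scipy.spatial.transform import Rotation as R
    o=robot.get_obs(); return o["tool_pos"],R.from_euler("xyz",o["ee_rot"]).as_matrix(),o
def state():
    p,M,o=tool(); print("t",round(o["time"],2),"p",p.round(4),"jaw",M[:,1].round(3),"tz",M[:,2].round(3),"q",o["joint_positions"].round(2),"w",round(o["width"],4),"F",o["wrist_force"].round(1))
def plan(dx,dy,dz):
    "world shift -> tool shift cm"
    p,M,o=tool(); return (M.T@np.array([dx,dy,dz])*100).round(2)
E
python3 - <<'E'
from h import *
s=snap("top")
im=s["image"]
cv2.imwrite("pics/c1.png",cv2.resize(im[170:350,130:520][...,::-1],None,fx=2.05,fy=2.05,interpolation=cv2.INTER_CUBIC))
for n,uv,z in [("board",(444,235),.034),("board",(435,283),.034),("rackmid",(357,232),.06),("hinge",(361,202),.11),("grip",(337,195),.11),("deck",(196,228),.06),("tray",(334,232),.06),("tray",(379,237),.06)]: print(n,cast(s,[uv],z).round(3))
state()
w=snap("wrist"); print(np.round(w["pose"],3).tolist(), w["camera_matrix"][0])
E
```

```text
board [[ 0.55  -0.336  0.034]]
board [[ 0.42  -0.308  0.034]]
rackmid [[ 0.556 -0.099  0.06 ]]
hinge [[ 0.627 -0.107  0.11 ]]
grip [[ 0.646 -0.046  0.11 ]]
deck [[0.57  0.332 0.06 ]]
tray [[ 0.557 -0.037  0.06 ]]
tray [[ 0.542 -0.157  0.06 ]]
t 0.15 p [0.2073 0.509  0.2046] jaw [ 0.377  0.926 -0.002] tz [ 0.926 -0.377 -0.   ] q [ 1.08  0.09  1.37 -0.    1.68 -0.1 ] w 0.0945 F [ 0.3 -0.1  0.3]
[[0.379, -0.898, -0.222, 0.143], [0.925, 0.367, 0.093, 0.535], [-0.002, -0.241, 0.971, 0.383], [0.0, 0.0, 0.0, 1.0]] [393.86208072   0.         326.39895933]
```

Call:
carry_out --pt "0 -1.2 -1.85 4 0" --pt "0 -1.2 -1.85 4 0" --pt "0 -1.2 -1.85 4 0" --pt "0 -1.2 -1.85 4 0" --pt "0 -1.2 -1.85 4 0" --pt "0 -1.2 -1.85 4 0" --pt "0 -1.2 -1.85 4 0" --pt "0 -1.2 -1.85 4 0" --pt "0 0 0 0 -7.4" --pt "0 0 0 0 -7.4" --pt "0 0 0 0 -7.4" --pt "0 0 0 0 0"

```text
time: 1.4
tool_pos: [0.4481, 0.2514, 0.3012]
ee_rot: [-2.94, 1.57, -2.94]
wrist_force: [0.0, 0.4, 0.6]
width: 0.094
```

```bash
python3 - <<'E'
from h import *
state(); s=snap("wrist","w1"); print(np.round(s["pose"],3).tolist(), s["camera_matrix"].round(1).tolist(),s["distortion"])
import pickle; pickle.dump(s,open("w1.pkl","wb"))
E
```

```text
t 1.4 p [0.4481 0.2514 0.3012] jaw [ 0.  1. -0.] tz [ 1. -0. -0.] q [ 0.4   0.01  1.27  0.    1.87 -1.17] w 0.094 F [0.  0.4 0.6]
[[0.002, -0.971, -0.24, 0.378], [1.0, 0.002, 0.001, 0.251], [-0.001, -0.24, 0.971, 0.48], [0.0, 0.0, 0.0, 1.0]] [[393.9, 0.0, 326.4], [0.0, 393.9, 236.0], [0.0, 0.0, 1.0]] [-0.01652681  0.          0.          0.          0.        ]
```

View pics/w1.png

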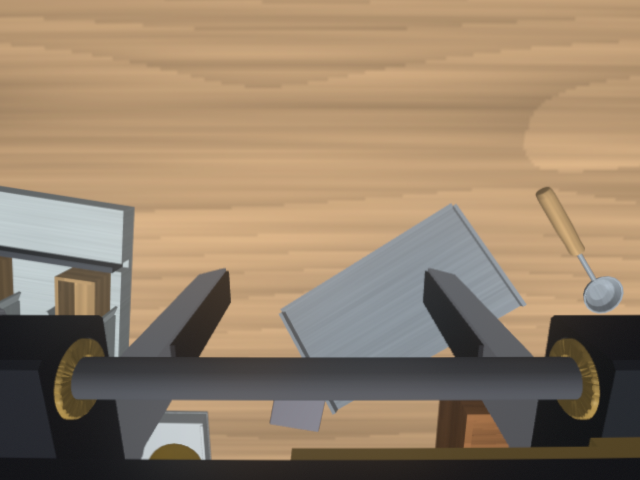

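View pics/c1.png

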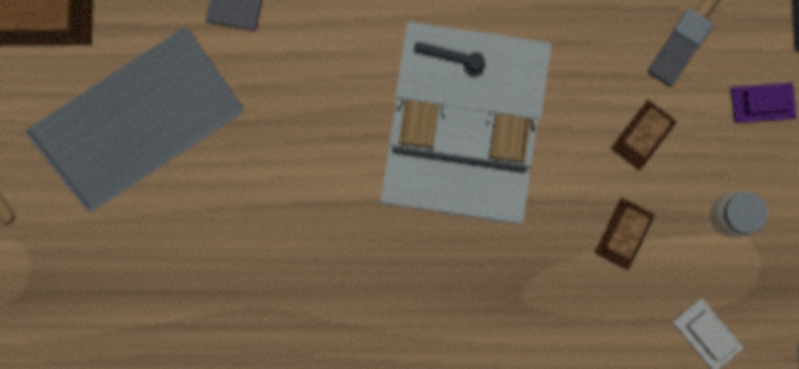

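Wrist view: stand corners at (282,313), (455,205), (525,303) and (335,411), partly behind the fingers. The c1 crop shows the brown-block boards at (645,134) and (626,232). The purple and white ones are plainly different.

```bash
python3 - <<'E'
from h import *
import pickle
w=pickle.load(open("w1.pkl","rb")); s=snap("top"); pickle.dump(s,open("top.pkl","wb")); sc=snap("scene")
im=s["image"]; cv2.imwrite("x.png",im)
hsv=cv2.cvtColor(im,cv2.COLOR_RGB2HSV)
reg=np.zeros(im.shape[:2],np.uint8); reg[170:285,130:260]=1
m=((hsv[...,0]>60)&(hsv[...,0]<140)).astype(np.uint8)*reg
m[:185,225:]=0
cs=max(cv2.findContours(m,0,2)[0],key=cv2.contourArea)
q=cv2.approxPolyDP(cv2.convexHull(cs),5,True).reshape(-1,2); print(q.tolist(),cv2.contourArea(cs))
A=[(248,222),(175,271),(145,235),(222,185)];B=[(282,313),(455,205),(525,303),(335,411)]
print(tri(s,A,w,B).round(4))
c=sc["image"]; 
a=cv2.resize(c[190:300,380:500],(800,733))[:600]; 
a=cv2.resize(c[195:275,385:500],(800,556),interpolation=cv2.INTER_CUBIC); cv2.imwrite("pics/c2.png",a[...,::-1])
E
```

```text
[[220, 184], [247, 223], [226, 279], [130, 284], [130, 226]] 7487.5
[[ 0.5887  0.1966  0.0305  0.0032]
 [ 0.4588  0.4085 -0.0051  0.0046]
 [ 0.546   0.4558  0.0987  0.0048]
 [ 0.68    0.2586  0.0916  0.0033]]
```

View pics/c2.png

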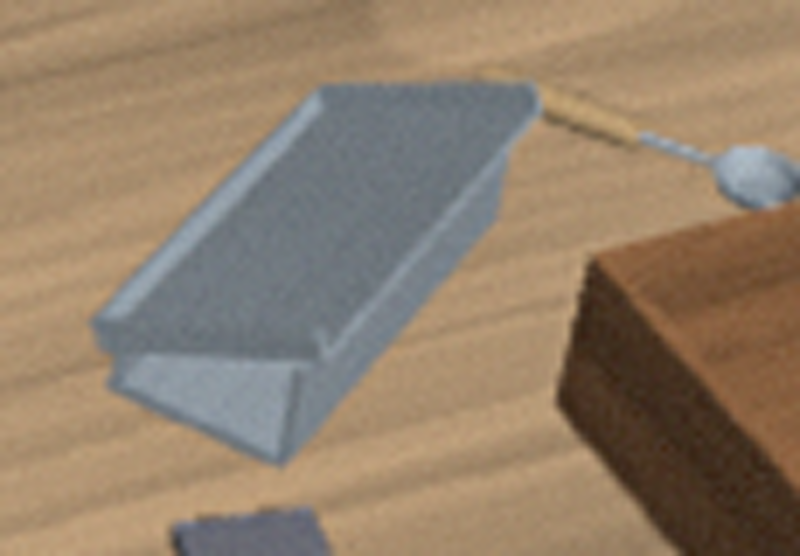

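Call:
carry_out --pt "0 -1.2 1.25 4.3 0" --pt "0 -1.2 1.25 4.3 0" --pt "0 -1.2 1.25 4.3 0" --pt "0 -1.2 1.25 4.3 0" --pt "0 0 0 0 0" --pt "0 0 0 0 0"

```text
time: 2.15
tool_pos: [0.6211, 0.3021, 0.3459]
ee_rot: [-2.794, 1.566, -2.795]
wrist_force: [-0.9, -0.4, 0.1]
width: 0.0938
```

```bash
python3 - <<'E'
from h import *
import pickle
state(); s=snap("wrist","w2"); pickle.dump(s,open("w2.pkl","wb"))
E
```

```text
t 2.15 p [0.6211 0.3021 0.3459] jaw [ 0.001  1.    -0.002] tz [ 1.    -0.001 -0.005] q [ 0.37  0.46  0.63  0.    2.06 -1.2 ] w 0.0938 F [-0.9 -0.4  0.1]
```

Call:
carry_out --pt "0 0 -4.6 0 0" --pt "0 0 -4.6 0 0" --pt "0 0 -4.6 0 0" --pt "0 0 -4.6 0 0" --pt "0 0 -4.6 0 0" --pt "0 0 -4.6 0 0" --pt "0 0 -4.6 0 0" --pt "0 0 -4.6 0 0" --pt "0 0 -4.6 0 0" --pt "0 0 0 0 0" --pt "0 0 0 0 0"

```text
time: 3.3
tool_pos: [0.6182, -0.1124, 0.3515]
ee_rot: [-0.001, 1.568, -0.002]
wrist_force: [0.1, 0.7, -0.1]
width: 0.0941
```

```bash
python3 - <<'E'
from h import *
import pickle
state(); s=snap("wrist","w3"); pickle.dump(s,open("w3.pkl","wb"))
a=pickle.load(open("w2.pkl","rb"))["image"][:300,150:]; b=s["image"][:300,]
cv2.imwrite("pics/c3.png",np.vstack([cv2.copyMakeBorder(a,0,0,0,150,0),b])[...,::-1])
E
```

```text
t 3.3 p [ 0.6182 -0.1124  0.3515] jaw [ 0.001  1.    -0.   ] tz [ 1.    -0.001  0.002] q [-0.27  0.29  0.84  0.    2.   -1.84] w 0.0941 F [ 0.1  0.7 -0.1]
```

View pics/c3.png

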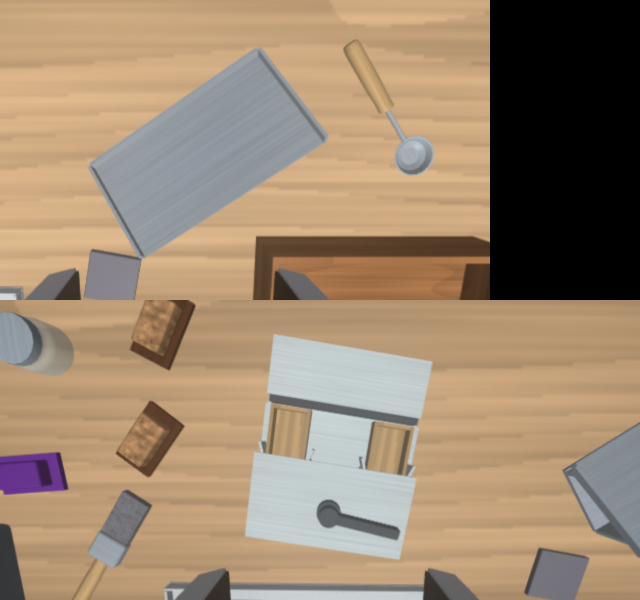

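c3 top half (w2): stand corners at full-picture pixels (240,165), (410,49), (477,137) and (293,256). The bottom half (w3) shows the rack roof at (255,154), (415,176), (246,236) and (401,258), the landing front at (274,35) and (431,61), the handle hinge at (328,214) and the handle tip at (398,235). The boards are at (150,138) and (162,28).

```bash
python3 - <<'E'
from h import *
import pickle
w1,w2,w3,top=[pickle.load(open(f+".pkl","rb")) for f in("w1","w2","w3","top")]
def sub(s,p,win=5):
    g=cv2.cvtColor(s["image"],cv2.COLOR_RGB2GRAY)
    return cv2.cornerSubPix(g,np.array(p,np.float32).reshape(-1,1,2),(win,win),(-1,-1),(3,50,.01)).reshape(-1,2)
d1=sub(w1,[(282,313),(455,205),(525,303),(335,411)]);d2=sub(w2,[(240,165),(410,49),(477,137),(293,256)])
print(d1.tolist(),d2.tolist()); T=tri(w1,d1,w2,d2); print("deck",T.round(4))
r=sub(w3,[(255,154),(415,176),(246,236),(401,258)]); print(r.tolist()); R=cast(w3,r,.07); print("roof",R.round(4))
l=sub(w3,[(274,35),(431,61)]); L=cast(w3,l,.028); print("land",l.tolist(),L.round(4))
mid=R[:2].mean(0);bk=R[2:].mean(0); print("mouthmid",mid,"w",np.linalg.norm(R[0]-R[1]),"depth",np.linalg.norm(bk-mid))
x=(bk-mid)[:2];print("yaw",np.degrees(np.arctan2(x[1],x[0])),"yaw from y",np.degrees(np.arctan2(-(R[1]-R[0])[0],(R[1]-R[0])[1])))
print("hinge",cast(w3,[(328,214)],.112).round(4),"tip",cast(w3,[(398,234)],.112).round(4), "landmid",L.mean(0))
for s,c in((w3,(slice(60,190),slice(100,200))),):
    hsv=cv2.cvtColor(s["image"],cv2.COLOR_RGB2HSV); 
    for v in(cast(s,[(150,138)],.01),): print("board",v)
    print(hsv[138,150],hsv[118,178],hsv[138,220])
E
```

```text
[[281.29486083984375, 310.1997985839844], [452.0611877441406, 204.3828887939453], [522.4239501953125, 306.269775390625], [335.92742919921875, 412.2691345214844]] [[238.70327758789062, 164.3016815185547], [407.69464111328125, 48.22582244873047], [474.13824462890625, 141.7639923095703], [292.041015625, 257.83172607421875]]
deck [[5.798e-01 1.951e-01 3.970e-02 1.500e-03]
 [4.502e-01 3.931e-01 4.080e-02 1.500e-03]
 [5.535e-01 4.611e-01 8.840e-02 6.000e-04]
 [6.834e-01 2.613e-01 9.060e-02 2.000e-04]]
[[255.0, 154.0], [415.0, 176.0], [244.55734252929688, 235.39419555664062], [398.5283203125, 259.9017639160156]]
roof [[ 0.566  -0.1947  0.07  ]
 [ 0.5917 -0.0101  0.07  ]
 [ 0.6621 -0.2118  0.07  ]
 [ 0.6936 -0.025   0.07  ]]
land [[273.46728515625, 33.61835861206055], [432.2318420410156, 61.40943145751953]] [[ 0.4296 -0.1743  0.028 ]
 [ 0.4604  0.0131  0.028 ]]
mouthmid [ 0.57885012 -0.10239216  0.07      ] w 0.18637275428305378 depth 0.10028066079359417
yaw -9.190136117145713 yaw from y -7.898236629698843
hinge [[ 0.6282 -0.1113  0.112 ]] tip [[ 0.6506 -0.0349  0.112 ]] landmid [ 0.44498331 -0.08062905  0.028     ]
board [[ 0.54750743 -0.33983365  0.01      ]]
[ 15 120 194] [ 16  96 183] [ 16  94 192]
```

Call:
carry_out --pt "0 1.0 0.46 0.19 8.28" --pt "0 0 0 0 8.28" --pt "0 0 0 0 8.28" --pt "0 0 0 0 8.28" --pt "0 0 0 0 8.28" --pt "0 0 0 0 8.28" --pt "0 0 0 0 8.28" --pt "0 0 0 0 8.28" --pt "0 0 0 0 8.28" --pt "0 0 0 0 8.28" --pt "0 0 0 0 8.28" --pt "0 0 0 0 8.28" --pt "0 4 0 0 0" --pt "0 4 0 0 0" --pt "0 4 0 0 0" --pt "0 0 0 0 0"

```text
time: 4.95
tool_pos: [0.6174, -0.1041, 0.2115]
ee_rot: [-1.697, 1.555, 2.856]
wrist_force: [-0.1, -0.8, -0.6]
width: 0.0939
```

```bash
python3 - <<'E'
from h import *
import pickle
state(); s=snap("wrist","w4"); pickle.dump(s,open("w4.pkl","wb"))
p=tool()[0]; print(plan(.6414-p[0],-.057-p[1],.088-p[2]))
ex=np.array([.9869,-.1616,0]);ey=np.array([.1616,.9869,0]);o=np.array([.5785,-.1024,0])
P=lambda x,y,z:o+x*ex+y*ey+[0,0,z]
pts=[P(55,0,112)*1 if 0 else P(.055,0,.112),P(.055,.08,.112),P(.055,.055,.112),P(0,-.095,.07),P(0,.095,.07),P(.1,.095,.07),P(-.055,.06,.062)]
im=s["image"].copy()
for q in proj(s,np.array(pts)): cv2.circle(im,tuple(int(v) for v in q),4,(255,0,0),1)
cv2.imwrite("pics/w4.png",im[...,::-1])
E
```

```text
t 4.95 p [ 0.6174 -0.1041  0.2115] jaw [ 0.987 -0.159 -0.016] tz [-0.159 -0.987 -0.002] q [-0.26  0.27  1.15  0.    1.74 -0.1 ] w 0.0939 F [-0.1 -0.8 -0.6]
[12.83  1.47 -5.07]
```

View pics/w4.png

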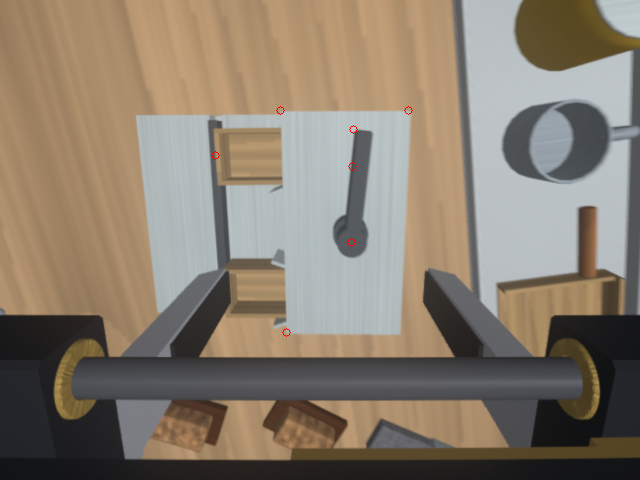

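w4: the projected rack model lands on the roof corners (280,110) and (408,110). The handle tip is at (363,132), about 5 mm further toward +x than projected. I'm shifting the grip to match.

Call:
carry_out --pt "0 0 1 -2.5 0" --pt "0 0 1 -2.5 0" --pt "0 3.1 0 0 0" --pt "0 3.1 0 0 0" --pt "0 3.1 0 0 0" --pt "0 3.1 0 0 0" --pt "0 0 0 0 0" --pt "1 0 0 0 0" --pt "1 0 0 0 0" --pt "1 0 0 0 0" --pt "1 0 0 0 0" --pt "1 0 0 0 0" --pt "1 0 0 0 0" --pt "1 0 0 0 0"

```text
time: 6.4
tool_pos: [0.6499, -0.0616, 0.0954]
ee_rot: [-2.245, 1.571, 2.305]
wrist_force: [-0.4, 0.2, -0.3]
width: 0.0414
```

```bash
python3 - <<'E'
from h import *
state()
E
```

```text
t 6.4 p [ 0.6499 -0.0616  0.0954] jaw [ 0.987 -0.162 -0.   ] tz [-0.162 -0.987 -0.   ] q [-0.18  0.36  1.27  0.    1.52 -0.02] w 0.0414 F [-0.4  0.2 -0.3]
```

Call:
carry_out --pt "0.5 0.9 -0.3 0 0" --pt "0.5 0 0 0 0" --pt "1 0 0 0 0" --pt "1 0 0 0 0" --pt "1 0 0 0 0" --pt "1 0 0 0 0" --pt "1 0 0 0 0" --pt "1 0 0 0 0" --pt "1 0 0 0 0"

```text
time: 7.3
tool_pos: [0.6459, -0.0607, 0.0866]
ee_rot: [-1.7, 1.568, 2.849]
wrist_force: [-4.7, 2.0, 3.6]
width: 0.0125
```

```bash
python3 - <<'E'
from h import *
state()
E
```

```text
t 7.3 p [ 0.6459 -0.0607  0.0866] jaw [ 0.987 -0.162 -0.003] tz [-0.162 -0.987 -0.   ] q [-0.18  0.35  1.29  0.    1.5  -0.02] w 0.0125 F [-4.7  2.   3.6]
```

Call:
carry_out --pt "1 0 0.73 0.05 8" --pt "1 0 0.73 0.05 8" --pt "1 0 0.73 0.05 8" --pt "1 0 0.73 0.05 8" --pt "1 0 0.73 0.05 8" --pt "1 0 0.73 0.05 8" --pt "1 0 0.73 0.05 8" --pt "1 0 0.73 0.05 8" --pt "1 0 0.73 0.05 8" --pt "1 0 0 0 0"

```text
time: 8.3
tool_pos: [0.6848, -0.1048, 0.0865]
ee_rot: [-0.31, 1.557, 2.979]
wrist_force: [-16.9, 3.3, 8.8]
width: 0.0119
```

```bash
python3 - <<'E'
from h import *
state(); print(tool()[2]["wrist_torque"])
E
```

```text
t 8.3 p [ 0.6848 -0.1048  0.0865] jaw [ 0.147 -0.989 -0.004] tz [-0.989 -0.147  0.013] q [-0.23  0.46  1.15 -0.    1.55  1.19] w 0.0119 F [-16.9   3.3   8.8]
[ 0.42546469  3.07611304 -0.28062148]
```

Call:
carry_out --pt "1 0 0.73 0.2 8" --pt "1 0 0.73 0.2 8" --pt "1 0 0 0 0"

```text
time: 8.6
tool_pos: [0.6846, -0.1183, 0.0866]
ee_rot: [-0.402, 1.563, 2.609]
wrist_force: [-10.3, 4.9, 5.3]
width: 0.0119
```

```bash
python3 - <<'E'
from h import *
state(); print(tool()[2]["wrist_torque"])
E
```

```text
t 8.6 p [ 0.6846 -0.1183  0.0866] jaw [-0.13  -0.991 -0.003] tz [-0.991  0.13   0.007] q [-0.25  0.46  1.15  0.    1.54  1.45] w 0.0119 F [-10.3   4.9   5.3]
[ 0.80948528  1.81679878 -0.18457356]
```

Call:
carry_out --pt "1 0 0.35 0.1 3" --pt "1 0 0 0 0"

```text
time: 8.8
tool_pos: [0.6845, -0.1192, 0.0866]
ee_rot: [-0.858, 1.563, 2.106]
wrist_force: [-7.8, 7.6, 4.6]
width: 0.0118
```

```bash
python3 - <<'E'
from h import *
state(); print(tool()[2]["wrist_torque"])
E
```

```text
t 8.8 p [ 0.6845 -0.1192  0.0866] jaw [-0.177 -0.984 -0.006] tz [-0.984  0.177  0.005] q [-0.26  0.46  1.15  0.01  1.54  1.49] w 0.0118 F [-7.8  7.6  4.6]
[1.40585926 1.37092312 0.33780836]
```

Call:
carry_out --pt "0 0 0 0 0" --pt "0 0 0 0 0" --pt "0 0 0 0 0" --pt "0 0 0 0 0" --pt "0 -4 0 0 0" --pt "0 -4 0 0 0" --pt "0 -4 0 0 0" --pt "0 -4 -1 4 0" --pt "0 0 -1 4 0" --pt "0 0 -1 4 0" --pt "0 0 -1 4 0" --pt "0 0 -1 4 0" --pt "0 0 0 0 0"

```text
time: 10.1
tool_pos: [0.4996, -0.0386, 0.2417]
ee_rot: [-0.67, 1.57, 2.293]
wrist_force: [0.5, -0.7, 0.2]
width: 0.0938
```

```bash
python3 - <<'E'
from h import *
import pickle
state(); s=snap("wrist","w5"); pickle.dump(s,open("w5.pkl","wb"))
ex=np.array([.9869,-.1616,0]);ey=np.array([.1616,.9869,0]);o=np.array([.5785,-.1024,0])
P=lambda x,y,z:o+x*ex+y*ey+[0,0,z]
im=s["image"].copy()
for q in proj(s,np.array([P(-.055,.06,.062),P(-.055,-.06,.062),P(-.055,.083,.062),P(-.055,.037,.062),P(0,-.095,.07),P(0,.095,.07),P(-.135,.095,.028),P(-.135,-.095,.028),P(.055,0,.112),P(.135,0,.112)])): cv2.circle(im,tuple(int(v) for v in q),4,(255,0,0),1)
cv2.imwrite("pics/w5.png",im[...,::-1])
E
```

```text
t 10.1 p [ 0.4996 -0.0386  0.2417] jaw [-0.178 -0.984 -0.   ] tz [-0.984  0.178  0.001] q [-0.19 -0.03  1.42  0.    1.75  1.56] w 0.0938 F [ 0.5 -0.7  0.2]
```

View pics/w5.png

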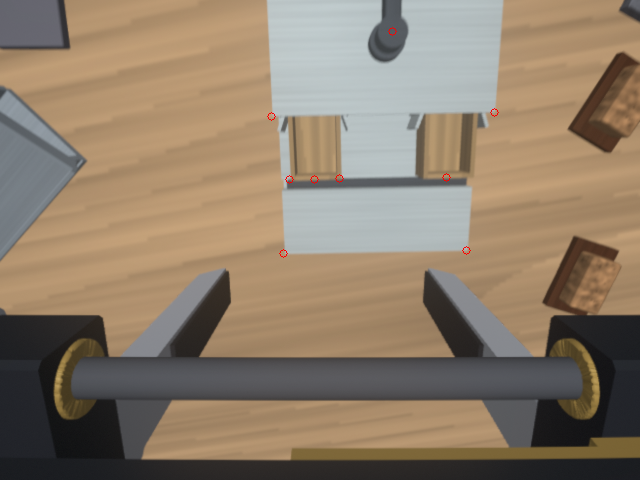

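w5: the rack model fits. The handle now points along +x, the keeper is sunk, and the tray ends sit at rows ≈178. The boards are at (615,100) and (580,275).

Call:
carry_out --pt "0 3 -0.53 -2.65 -1" --pt "0 3 -0.53 -2.65 0" --pt "0 3 0 0 0" --pt "0 3 0 0 0" --pt "0 3 0 0 0" --pt "0 3 0 0 0" --pt "0 0 0 0 0" --pt "0 0 0 0 0" --pt "0 0 0 0 0"

```text
time: 11.05
tool_pos: [0.5594, -0.0395, 0.0635]
ee_rot: [3.135, 1.567, -0.169]
wrist_force: [0.6, 0.3, 0.5]
width: 0.0941
```

```bash
cat >> h.py <<'E'
ex=np.array([.9869,-.1616,0]);ey=np.array([.1616,.9869,0]);o=np.array([.5785,-.1024,0])
P=lambda x,y,z:o+x*ex+y*ey+[0,0,z]
def rk():
    p,M,_=tool(); d=p-o; print("rack",round(d@ex,4),round(d@ey,4),round(d[2],4),"jawang-rack-y",round(np.degrees(np.arctan2(M[0,1],M[1,1]))-9.3,1))
def rgo(x,y,z):
    p,M,_=tool(); print("to",(x,y,z),(M.T@(P(x,y,z)-p)*100).round(2))
E
python3 - <<'E'
from h import *
import pickle
state();rk();rgo(-.035,.06,.031)
w3,w5=[pickle.load(open(f+".pkl","rb")) for f in("w3","w5")]
print(tri(w3,[(274,35),(401,258-0),(431,61)],w5,[(470,250),(272,0),(284,253)]).round(4))
E
```

```text
t 11.05 p [ 0.5594 -0.0395  0.0635] jaw [-0.162 -0.987  0.   ] tz [-0.987  0.162 -0.004] q [-0.17  0.18  1.56  0.    1.4   1.56] w 0.0941 F [0.6 0.3 0.5]
rack -0.029 0.059 0.0635 jawang-rack-y -180.0
to (-0.035, 0.06, 0.031) [ 3.24 -0.1   0.61]
[[ 4.358e-01 -1.719e-01  4.570e-02  1.300e-03]
 [ 6.752e-01 -2.980e-02  1.053e-01  9.500e-03]
 [ 4.573e-01  1.530e-02  1.270e-02  3.000e-04]]
```

Call:
carry_out --pt "0 1.6 -0.1 0.3 0" --pt "0 1.6 0 0.3 0" --pt "0 0 0 0 0" --pt "0.45 0 0 0 0" --pt "0.45 0 0 0 0" --pt "1 0 0 0 0" --pt "1 0 0 0 0" --pt "1 0 0 0 0" --pt "1 0 0 0 0" --pt "1 0 0 0 0" --pt "1 0 0 0 0"

```text
time: 12.15
tool_pos: [0.5516, -0.0369, 0.0294]
ee_rot: [-2.79, 1.571, 0.189]
wrist_force: [0.1, 0.7, 0.3]
width: 0.0459
```

```bash
python3 - <<'E'
from h import *
state();rk()
E
```

```text
t 12.15 p [ 0.5516 -0.0369  0.0294] jaw [-0.162 -0.987 -0.   ] tz [-0.987  0.162 -0.   ] q [-0.17  0.19  1.61  0.    1.34  1.56] w 0.0459 F [0.1 0.7 0.3]
rack -0.0371 0.0603 0.0294 jawang-rack-y -180.0
```

Call:
carry_out --pt "1 0 0 1 0" --pt "1 0 0 1.6 0" --pt "1 0 0 1.6 0" --pt "1 0 0 1.6 0" --pt "1 0 0 1.2 0" --pt "1 0 0 0.5 0" --pt "1 0 0 0 0" --pt "1 0 0 0 0"

```text
time: 12.95
tool_pos: [0.4771, -0.0246, 0.0294]
ee_rot: [-0.157, 1.57, 2.822]
wrist_force: [-2.4, 0.6, 1.9]
width: 0.0458
```

```bash
python3 - <<'E'
from h import *
state();rk()
E
```

```text
t 12.95 p [ 0.4771 -0.0246  0.0294] jaw [-0.162 -0.987 -0.   ] tz [-0.987  0.162  0.001] q [-0.17  0.03  1.79  0.    1.32  1.56] w 0.0458 F [-2.4  0.6  1.9]
rack -0.1126 0.0604 0.0294 jawang-rack-y -180.0
```

Call:
carry_out --pt "0.3 -0.1 0 0 0" --pt "0.3 0 0 0 0" --pt "0.3 0 0 0 0" --pt "0.3 0 0 -1.9 0" --pt "0.3 0 0 -1.9 0" --pt "0.3 0 0 -1.9 0" --pt "0.3 0 0 0 0" --pt "1 0 0 0 0" --pt "1 0 0 0 0" --pt "1 0 0 0 0" --pt "1 0 0 0 0" --pt "1 0 0 2 0" --pt "1 0 0 2 0" --pt "1 0 0 1.2 0" --pt "1 0 0 0 0"

```text
time: 14.45
tool_pos: [0.481, -0.0252, 0.0302]
ee_rot: [-0.084, 1.57, 2.895]
wrist_force: [-0.4, -0.0, -0.7]
width: 0.0455
```

```bash
python3 - <<'E'
from h import *
state();rk()
s=snap("wrist","w6")
s=snap("top"); cv2.imwrite("pics/c4.png",np.hstack([cv2.resize(s["image"][170:320,270:480],(560,400)),]) [...,::-1])
E
```

```text
t 14.45 p [ 0.481  -0.0252  0.0302] jaw [-0.162 -0.987 -0.   ] tz [-0.987  0.162  0.001] q [-0.17  0.04  1.78  0.    1.32  1.56] w 0.0455 F [-0.4 -0.  -0.7]
rack -0.1087 0.0604 0.0302 jawang-rack-y -180.0
```

View pics/w6.png

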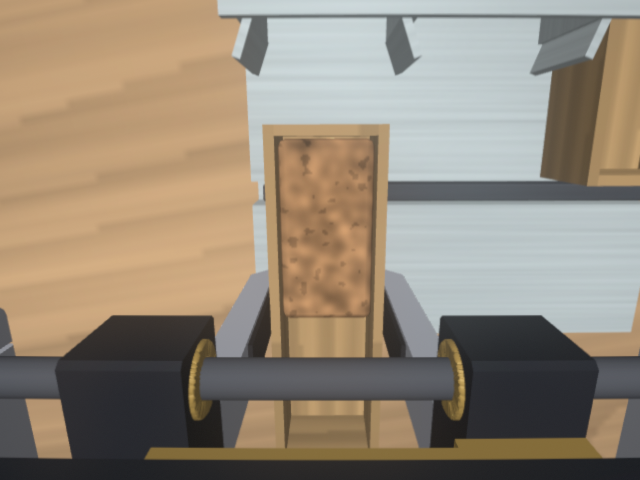

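w6: the tray is clear of the sleeve and gripped near its middle. The full half faces the rack.

Call:
carry_out --pt "1 -2 0 0 0" --pt "1 -2 0 0 0" --pt "1 -2 0 0 0" --pt "1 0 0 0 -8.5" --pt "1 0 0 0 -8.5" --pt "1 0 0 0 -8.5" --pt "1 0 0 0 -8.5" --pt "1 0 0 0 -8.5" --pt "1 0 0 0 -8.5" --pt "1 0 0 0 -8.5" --pt "1 0 0 0 -8.5" --pt "1 0 0 0 -8.5" --pt "1 0 0 0 -8.5" --pt "1 0 0 0 -8.5" --pt "1 0 0 0 -8.5" --pt "1 0 0 0 -8.5" --pt "1 0 0 0 -8.5" --pt "1 0 0 0 -8.5" --pt "1 0 0 0 -8.5" --pt "1 0 0 0 -8.5"

```text
time: 16.55
tool_pos: [0.4831, -0.0257, 0.0899]
ee_rot: [-2.79, 1.571, 2.717]
wrist_force: [0.5, -1.1, -1.8]
width: 0.0458
```

Call:
carry_out --pt "1 0 0 0 -8.5" --pt "1 0 0 0 -8.5" --pt "1 0 0 0 -8.5" --pt "1 0 0 0 -8.5" --pt "1 0 0 0 0" --pt "1 0 0 0 0"

```text
time: 17.15
tool_pos: [0.4828, -0.0256, 0.09]
ee_rot: [2.672, 1.57, 2.48]
wrist_force: [-0.3, 0.1, -0.3]
width: 0.0457
```

```bash
python3 - <<'E'
from h import *
state();rk();rgo(-.108,.06,.031)
E
```

```text
t 17.15 p [ 0.4828 -0.0256  0.09  ] jaw [0.191 0.982 0.   ] tz [ 0.982 -0.191 -0.   ] q [-0.17 -0.01  1.7   0.    1.45 -1.55] w 0.0457 F [-0.3  0.1 -0.3]
rack -0.1068 0.0603 0.09 jawang-rack-y 1.7
to (-0.108, 0.06, 0.031) [ 5.9  -0.04 -0.11]
```

Call:
carry_out --pt "1 2 0 0 -1.7" --pt "1 2 0 0 0" --pt "1 1.4 0 0 0" --pt "1 0.4 0 0 0" --pt "1 0 0 0 0" --pt "1 0 0 0 0"

```text
time: 17.75
tool_pos: [0.4833, -0.0257, 0.0331]
ee_rot: [0.041, 1.569, -0.118]
wrist_force: [0.3, 1.0, -1.5]
width: 0.0457
```

```bash
python3 - <<'E'
from h import *
state();rk();s=snap("wrist","w7"); cv2.imwrite("pics/w7.png",s["image"][...,::-1])
E
```

```text
t 17.75 p [ 0.4833 -0.0257  0.0331] jaw [0.159 0.987 0.   ] tz [ 0.987 -0.159  0.002] q [-0.17  0.04  1.77  0.    1.33 -1.58] w 0.0457 F [ 0.3  1.  -1.5]
rack -0.1064 0.0604 0.0331 jawang-rack-y -0.2
```

View pics/w7.png

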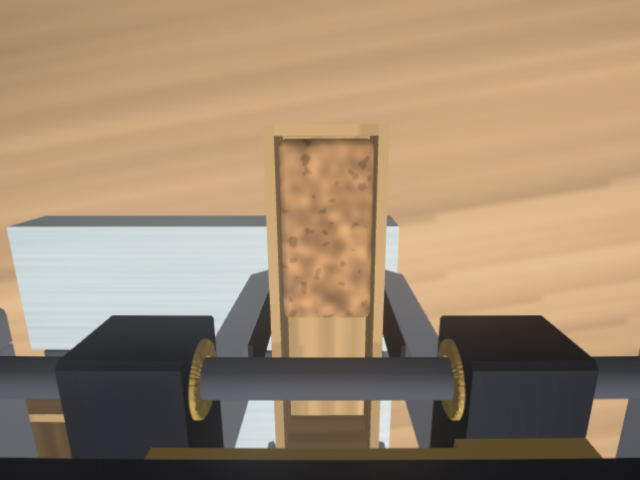

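Call:
carry_out --pt "1 0.25 -0.05 0 -0.2" --pt "1 0 0 1 0" --pt "1 0 0 1.2 0" --pt "1 0 0 1.2 0" --pt "1 0 0 1.2 0" --pt "1 0 0 1.2 0" --pt "1 0 0 1.2 0" --pt "1 0 0 0.6 0" --pt "1 0 0 0 0" --pt "1 0 0 0 0"

```text
time: 18.8
tool_pos: [0.559, -0.0381, 0.0302]
ee_rot: [0.017, 1.567, -0.139]
wrist_force: [1.1, -0.6, 0.9]
width: 0.0458
```

```bash
python3 - <<'E'
from h import *
state();rk()
E
```

```text
t 18.8 p [ 0.559  -0.0381  0.0302] jaw [0.155 0.988 0.   ] tz [ 0.988 -0.155  0.004] q [-0.17  0.21  1.59  0.    1.34 -1.58] w 0.0458 F [ 1.1 -0.6  0.9]
rack -0.0296 0.0603 0.0302 jawang-rack-y -0.4
```

Call:
carry_out --pt "0.3 0 0 0 0" --pt "0.3 0 0 0 0" --pt "0.3 0 0 0 0" --pt "0.3 0 0 -1.7 0.4" --pt "0.3 0 0 -1.7 0" --pt "0.3 0 0 -1.6 0" --pt "0.3 0 0 0 0" --pt "1 0 0 0 0" --pt "1 0 0 0 0" --pt "1 0 0 0 0" --pt "1 0 0 0 0" --pt "1 0 0 1.2 0" --pt "1 0 0 1.2 0" --pt "1 0 0 1.2 0" --pt "1 0 0 0.8 0" --pt "1 0 0 0 0" --pt "1 0 0 0 0"

```text
time: 20.5
tool_pos: [0.553, -0.0373, 0.0299]
ee_rot: [0.005, 1.568, -0.158]
wrist_force: [1.0, 0.3, -0.6]
width: 0.0458
```

```bash
python3 - <<'E'
from h import *
state();rk()
E
```

```text
t 20.5 p [ 0.553  -0.0373  0.0299] jaw [0.162 0.987 0.   ] tz [ 0.987 -0.162  0.003] q [-0.17  0.19  1.61  0.    1.34 -1.58] w 0.0458 F [ 1.   0.3 -0.6]
rack -0.0357 0.0602 0.0299 jawang-rack-y 0.0
```

Now push gently until it meets the wall.

Call:
carry_out --pt "1 0 0 0.2 0" --pt "1 0 0 0.2 0" --pt "1 0 0 0.2 0" --pt "1 0 0 0 0"

```text
time: 20.9
tool_pos: [0.5572, -0.0378, 0.0299]
ee_rot: [2.904, 1.57, 2.741]
wrist_force: [-4.0, 1.3, 4.2]
width: 0.046
```

```bash
python3 - <<'E'
from h import *
state();rk()
E
```

```text
t 20.9 p [ 0.5572 -0.0378  0.0299] jaw [0.162 0.987 0.   ] tz [ 0.987 -0.162 -0.001] q [-0.17  0.21  1.59  0.    1.34 -1.58] w 0.046 F [-4.   1.3  4.2]
rack -0.0315 0.0603 0.0299 jawang-rack-y 0.0
```

Call:
carry_out --pt "1 0 0 0.2 0" --pt "1 0 0 0.2 0" --pt "1 0 0 0.2 0" --pt "1 0 0 0 0" --pt "1 0 0 0 0"

```text
time: 21.4
tool_pos: [0.5582, -0.0379, 0.0297]
ee_rot: [-3.126, 1.559, 2.995]
wrist_force: [-17.4, 1.6, 12.6]
width: 0.0454
```

```bash
python3 - <<'E'
from h import *
state();rk()
E
```

```text
t 21.4 p [ 0.5582 -0.0379  0.0297] jaw [ 0.161  0.987 -0.   ] tz [ 0.987 -0.161 -0.012] q [-0.17  0.22  1.58 -0.    1.36 -1.58] w 0.0454 F [-17.4   1.6  12.6]
rack -0.0305 0.0603 0.0297 jawang-rack-y -0.0
```

Call:
carry_out --pt "0 0 0 -0.3 0" --pt "0 0 0 0 0" --pt "0 0 0 0 0" --pt "0 0 0 0 0" --pt "0 0 0 0 0" --pt "0 -3 0 0 0" --pt "0 -3 0 0 0" --pt "0 0 -4 0 0" --pt "0 0 -4 0 0" --pt "0 0 -4 0 0" --pt "0 0 0 -0.4 0" --pt "0 0 0 0 0"

```text
time: 22.6
tool_pos: [0.5367, -0.1567, 0.0896]
ee_rot: [1.818, 1.57, 1.654]
wrist_force: [0.3, 0.5, -0.3]
width: 0.0938
```

```bash
python3 - <<'E'
from h import *
state();rk();rgo(-.037,-.06,.030)
E
```

```text
t 22.6 p [ 0.5367 -0.1567  0.0896] jaw [0.164 0.986 0.001] tz [ 0.986 -0.164 -0.   ] q [-0.39  0.16  1.52  0.    1.46 -1.79] w 0.0938 F [ 0.3  0.5 -0.3]
rack -0.0325 -0.0604 0.0896 jawang-rack-y 0.1
to (-0.037, -0.06, 0.03) [ 5.96  0.03 -0.45]
```

Call:
carry_out --pt "0 2 0 -0.45 0" --pt "0 2 0 0 0" --pt "0 1.95 0 0 0" --pt "0 0 0 0 0" --pt "1 0 0 0 0" --pt "1 0 0 0 0" --pt "1 0 0 0 0" --pt "1 0 0 0 0" --pt "1 0 0 0 0" --pt "1 0 0 0 0" --pt "1 0 0 0 0" --pt "1 0 0 0 0"

```text
time: 23.8
tool_pos: [0.5326, -0.1555, 0.0304]
ee_rot: [0.674, 1.571, 0.512]
wrist_force: [-0.4, -0.3, 0.6]
width: 0.0458
```

```bash
python3 - <<'E'
from h import *
state();rk()
E
```

```text
t 23.8 p [ 0.5326 -0.1555  0.0304] jaw [0.162 0.987 0.   ] tz [ 0.987 -0.162  0.   ] q [-0.39  0.2   1.6   0.    1.34 -1.79] w 0.0458 F [-0.4 -0.3  0.6]
rack -0.0367 -0.0598 0.0304 jawang-rack-y 0.0
```

Draw out 7.5 cm, regrip at the centre and draw it clear.

Call:
carry_out --pt "1 0 0 -1 0" --pt "1 0 0 -1.6 0" --pt "1 0 0 -1.6 0" --pt "1 0 0 -1.6 0" --pt "1 0 0 -1.2 0" --pt "1 0 0 -0.5 0" --pt "1 0 0 0 0" --pt "0.3 0 0 0 0" --pt "0.3 0 0 0 0" --pt "0.3 0 0 0 0" --pt "0.3 0 0 1.9 0" --pt "0.3 0 0 1.9 0" --pt "0.3 0 0 1.9 0" --pt "0.3 0 0 0 0" --pt "1 0 0 0 0" --pt "1 0 0 0 0" --pt "1 0 0 0 0" --pt "1 0 0 0 0"

```text
time: 25.6
tool_pos: [0.5141, -0.1523, 0.0301]
ee_rot: [2.846, 1.57, 2.683]
wrist_force: [-0.5, 0.2, -0.3]
width: 0.0459
```

```bash
python3 - <<'E'
from h import *
state();rk()
E
```

```text
t 25.6 p [ 0.5141 -0.1523  0.0301] jaw [0.162 0.987 0.   ] tz [ 0.987 -0.162 -0.001] q [-0.39  0.16  1.65  0.    1.33 -1.8 ] w 0.0459 F [-0.5  0.2 -0.3]
rack -0.0555 -0.0597 0.0301 jawang-rack-y 0.0
```

Call:
carry_out --pt "1 0 0 -1.7 0" --pt "1 0 0 -1.7 0" --pt "1 0 0 -1.8 0" --pt "1 -2 0 0 0" --pt "1 -2 0 0 0" --pt "1 -2 0 0 0" --pt "1 0 0 0 8.5" --pt "1 0 0 0 8.5" --pt "1 0 0 0 8.5" --pt "1 0 0 0 8.5" --pt "1 0 0 0 8.5" --pt "1 0 0 0 8.5" --pt "1 0 0 0 8.5" --pt "1 0 0 0 8.5" --pt "1 0 0 0 8.5" --pt "1 0 0 0 8.5" --pt "1 0 0 0 8.5" --pt "1 0 0 0 8.5" --pt "1 0 0 0 8.5"

```text
time: 27.5
tool_pos: [0.4628, -0.1438, 0.0897]
ee_rot: [-1.572, 1.57, 2.613]
wrist_force: [-1.3, 0.4, -1.8]
width: 0.046
```

Call:
carry_out --pt "1 0 0 0 8.5" --pt "1 0 0 0 8.5" --pt "1 0 0 0 8.5" --pt "1 0 0 0 8.5" --pt "1 0 0 0 8.5" --pt "1 0 0 0 8.5" --pt "1 0 0 0 8.5" --pt "1 0 0 0 8.5" --pt "1 0 0 0 1.5" --pt "1 0 0 0 0" --pt "1 0 0 0 0"

```text
time: 28.6
tool_pos: [0.4633, -0.144, 0.0901]
ee_rot: [-0.584, 1.57, 2.397]
wrist_force: [-0.4, 0.0, -1.8]
width: 0.0459
```

```bash
python3 - <<'E'
from h import *
state();rk();rgo(-.108,-.06,.031);s=snap("wrist","w8")
E
```

```text
t 28.6 p [ 0.4633 -0.144   0.0901] jaw [-0.16  -0.987 -0.   ] tz [-0.987  0.16   0.   ] q [-0.42 -0.    1.7   0.    1.45  1.31] w 0.0459 F [-0.4  0.  -1.8]
rack -0.107 -0.0597 0.0901 jawang-rack-y -180.1
to (-0.108, -0.06, 0.031) [5.91 0.03 0.1 ]
```

View pics/w8.png

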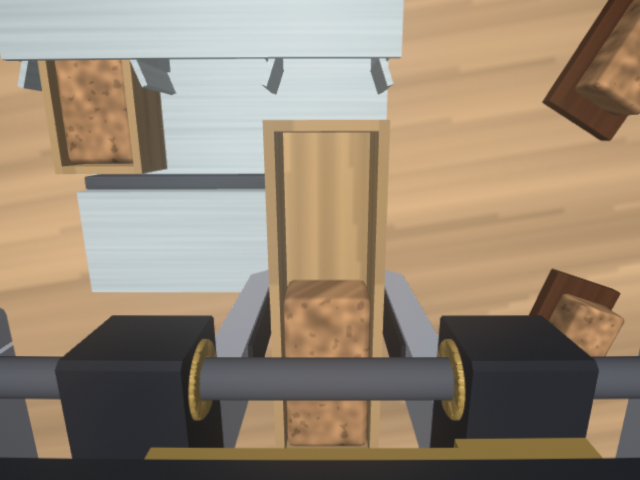

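w8: the empty end now leads into the right sleeve. The left tray is home with its full end out at (95,110).

Call:
carry_out --pt "1 2 0 0 0" --pt "1 2 0 0 0" --pt "1 1.5 0 0 0" --pt "1 0.4 0 0 0" --pt "1 0 0 0 0" --pt "1 0 0 -1 0" --pt "1 0 0 -1.2 0" --pt "1 0 0 -1.2 0" --pt "1 0 0 -1.2 0" --pt "1 0 0 -1.2 0" --pt "1 0 0 -1.2 0" --pt "1 0 0 -0.7 0" --pt "1 0 0 0 0" --pt "1 0 0 0 0"

```text
time: 30.05
tool_pos: [0.5393, -0.1565, 0.031]
ee_rot: [-0.254, 1.57, 2.725]
wrist_force: [0.2, 0.9, -2.2]
width: 0.046
```

```bash
python3 - <<'E'
from h import *
state();rk()
E
```

```text
t 30.05 p [ 0.5393 -0.1565  0.031 ] jaw [-0.162 -0.987 -0.   ] tz [-0.987  0.162  0.001] q [-0.38  0.21  1.58  0.    1.35  1.35] w 0.046 F [ 0.2  0.9 -2.2]
rack -0.03 -0.0597 0.031 jawang-rack-y -180.0
```

Call:
carry_out --pt "0.3 0 0 0 0" --pt "0.3 0 0 0 0" --pt "0.3 0 0 0 0" --pt "0.3 0 0 1.7 0" --pt "0.3 0 0 1.7 0" --pt "0.3 0 0 1.6 0" --pt "0.3 0 0 0 0" --pt "1 0 0 0 0" --pt "1 0 0 0 0" --pt "1 0 0 0 0" --pt "1 0 0 0 0" --pt "1 0 0 -1.2 0" --pt "1 0 0 -1.2 0" --pt "1 0 0 -1.2 0" --pt "1 0 0 -0.8 0" --pt "1 0 0 -0.3 0" --pt "1 0 0 -0.2 0" --pt "1 0 0 0 0"

```text
time: 31.85
tool_pos: [0.539, -0.1565, 0.0315]
ee_rot: [-2.634, 1.571, 0.345]
wrist_force: [-3.3, 0.3, 4.3]
width: 0.0458
```

```bash
python3 - <<'E'
from h import *
state();rk()
E
```

```text
t 31.85 p [ 0.539  -0.1565  0.0315] jaw [-0.162 -0.987 -0.   ] tz [-0.987  0.162 -0.   ] q [-0.38  0.21  1.59  0.    1.35  1.35] w 0.0458 F [-3.3  0.3  4.3]
rack -0.0302 -0.0598 0.0315 jawang-rack-y -180.0
```

Call:
carry_out --pt "1 0 0 -0.2 0" --pt "1 0 0 -0.2 0" --pt "1 0 0 -0.2 0" --pt "1 0 0 0 0" --pt "1 0 0 0 0"

```text
time: 32.35
tool_pos: [0.5395, -0.1566, 0.0313]
ee_rot: [-0.013, 1.559, 2.966]
wrist_force: [-15.8, 2.9, 12.8]
width: 0.0457
```

```bash
python3 - <<'E'
from h import *
state();rk()
E
```

```text
t 32.35 p [ 0.5395 -0.1566  0.0313] jaw [-0.162 -0.987 -0.   ] tz [-0.987  0.162  0.012] q [-0.38  0.22  1.57 -0.    1.36  1.35] w 0.0457 F [-15.8   2.9  12.8]
rack -0.0297 -0.0598 0.0313 jawang-rack-y -180.0
```

Call:
carry_out --pt "0 0 0 0.3 0" --pt "0 0 0 0 0" --pt "0 0 0 0 0" --pt "0 0 0 0 0" --pt "0 0 0 0 0" --pt "0 -4 0 0 0" --pt "0 -4 0 0 0" --pt "0 -4 0 0 0" --pt "0 -4 -1.5 -3.5 0" --pt "0 0 -1.5 -3.5 0" --pt "0 0 -1.5 -3.5 0" --pt "0 0 -1.5 -3.5 0" --pt "0 0 0 0 0" --pt "0 0 0 0 0"

```text
time: 33.75
tool_pos: [0.6859, -0.121, 0.1858]
ee_rot: [0.002, 1.568, 2.982]
wrist_force: [-0.4, 0.8, 0.1]
width: 0.0938
```

```bash
python3 - <<'E'
from h import *
state();rk(); print(plan(*(np.array([.6845,-.1192,.0866])-tool()[0])))
E
```

```text
t 33.75 p [ 0.6859 -0.121   0.1858] jaw [-0.161 -0.987  0.   ] tz [-0.987  0.161  0.003] q [-0.26  0.43  0.99 -0.    1.72  1.48] w 0.0938 F [-0.4  0.8  0.1]
rack 0.109 -0.001 0.1858 jawang-rack-y -180.0
[ 9.92 -0.15  0.14]
```

Call:
carry_out --pt "0 3.3 -0.15 0.1 0" --pt "0 3.3 0 0 0" --pt "0 3.3 0 0 0" --pt "0.3 0 0 0 0" --pt "1 0 0 0 0" --pt "1 0 0 0 0" --pt "1 0 0 0 0" --pt "1 0 0 0 0" --pt "1 0 0 0 0" --pt "1 0 0 0 0" --pt "1 0 0 0 0" --pt "1 0 0 0 0" --pt "1 0 0 0 0" --pt "1 0 0 0 0" --pt "1 0 0 0 0" --pt "1 0 0 0 0"

```text
time: 35.35
tool_pos: [0.6851, -0.1191, 0.0883]
ee_rot: [-1.385, 1.57, 1.594]
wrist_force: [0.2, 1.1, -0.4]
width: 0.0117
```

```bash
python3 - <<'E'
from h import *
state();rk()
E
```

```text
t 35.35 p [ 0.6851 -0.1191  0.0883] jaw [-0.162 -0.987 -0.001] tz [-0.987  0.162  0.   ] q [-0.25  0.45  1.15  0.    1.54  1.48] w 0.0117 F [ 0.2  1.1 -0.4]
rack 0.108 0.0007 0.0883 jawang-rack-y -180.0
```

Call:
carry_out --pt "1 0 -0.75 0.05 -8" --pt "1 0 -0.75 0.05 -8" --pt "1 0 -0.75 0.05 -8" --pt "1 0 -0.75 0.05 -8" --pt "1 0 -0.75 0.05 -8" --pt "1 0 -0.75 0.05 -8" --pt "1 0 -0.75 0.05 -8" --pt "1 0 -0.75 0.05 -8" --pt "1 0 -0.75 0.05 -8" --pt "1 0 -0.75 0.05 -8" --pt "1 0 0 0 0"

```text
time: 36.45
tool_pos: [0.65, -0.0607, 0.0884]
ee_rot: [0.899, 1.569, -1.009]
wrist_force: [2.5, -1.6, -1.6]
width: 0.0118
```

```bash
python3 - <<'E'
from h import *
state();rk(); print(tool()[2]["wrist_torque"])
E
```

```text
t 36.45 p [ 0.65   -0.0607  0.0884] jaw [ 0.944 -0.331  0.002] tz [-0.331 -0.944  0.001] q [-0.18  0.36  1.28 -0.    1.5   0.16] w 0.0118 F [ 2.5 -1.6 -1.6]
rack 0.0638 0.0528 0.0884 jawang-rack-y 100.0
[-0.3634399  -0.24494955  0.16486549]
```

Call:
carry_out --pt "1 0 -0.28 0.01 -3" --pt "1 0 -0.28 0.01 -3" --pt "1 0 -0.28 0.01 -3" --pt "1 0 0 0 0"

```text
time: 36.85
tool_pos: [0.6421, -0.0586, 0.0884]
ee_rot: [0.735, 1.57, -1.019]
wrist_force: [2.5, -1.6, -1.3]
width: 0.0115
```

```bash
python3 - <<'E'
from h import *
state();rk(); print(tool()[2]["wrist_torque"])
E
```

```text
t 36.85 p [ 0.6421 -0.0586  0.0884] jaw [ 0.983 -0.182  0.001] tz [-0.182 -0.983  0.001] q [-0.18  0.34  1.3  -0.    1.5   0.  ] w 0.0115 F [ 2.5 -1.6 -1.3]
rack 0.0557 0.0535 0.0884 jawang-rack-y 91.2
[-0.42902999 -0.23279869  0.18149839]
```

Call:
carry_out --pt "1 0 -0.28 0.01 -3" --pt "1 0 -0.2 0.01 -2" --pt "1 0 0 0 0"

```text
time: 37.15
tool_pos: [0.6411, -0.0584, 0.0885]
ee_rot: [1.513, 1.561, -0.156]
wrist_force: [11.0, -2.4, -7.5]
width: 0.0121
```

```bash
python3 - <<'E'
from h import *
state();rk(); print(tool()[2]["wrist_torque"])
E
```

```text
t 37.15 p [ 0.6411 -0.0584  0.0885] jaw [ 0.995 -0.098  0.009] tz [-0.098 -0.995  0.001] q [-0.18  0.33  1.31  0.    1.49 -0.08] w 0.0121 F [11.  -2.4 -7.5]
rack 0.0547 0.0535 0.0885 jawang-rack-y 86.3
[-0.47887837 -1.82502386 -0.65180397]
```

Call:
carry_out --pt "0 0 0 0 0" --pt "0 0 0 0 0" --pt "0 0 0 0 0" --pt "0 0 0 0 0" --pt "0 -4 0 0 0" --pt "0 -4 0 0 0" --pt "0 -4 0 0 0" --pt "0 -4 0 0 8.44" --pt "0 -4 0 0 8.44" --pt "0 0 0 0 8.44" --pt "0 0 0 0 8.44" --pt "0 0 0 0 8.44" --pt "0 0 0 0 8.44" --pt "0 0 0 0 8.44" --pt "0 0 0 0 8.44" --pt "0 0 0 0 8.44" --pt "0 0 0 0 8.44"

```text
time: 38.85
tool_pos: [0.6368, -0.057, 0.2887]
ee_rot: [-1.001, 1.57, 2.139]
wrist_force: [-0.7, -0.4, -0.2]
width: 0.0941
```

Call:
carry_out --pt "0 0 3.9 3.45 0" --pt "0 0 3.9 3.45 0" --pt "0 0 3.9 3.45 0" --pt "0 0 3.9 3.45 0" --pt "0 0 3.9 3.45 0" --pt "0 0 3.9 3.45 0" --pt "0 0 3.9 3.45 0" --pt "0 0 0 0 0" --pt "0 0 0 0 0"

```text
time: 39.75
tool_pos: [0.4057, -0.321, 0.2887]
ee_rot: [-2.331, 1.57, 0.813]
wrist_force: [0.4, 1.0, -0.7]
width: 0.094
```

```bash
python3 - <<'E'
from h import *
import pickle
state(); s=snap("wrist","w9"); pickle.dump(s,open("w9.pkl","wb"))
E
```

```text
t 39.75 p [ 0.4057 -0.321   0.2887] jaw [ 0.002 -1.    -0.001] tz [-1.    -0.002 -0.001] q [-0.78  0.01  1.28  0.    1.84  0.79] w 0.094 F [ 0.4  1.  -0.7]
```

View pics/w9.png

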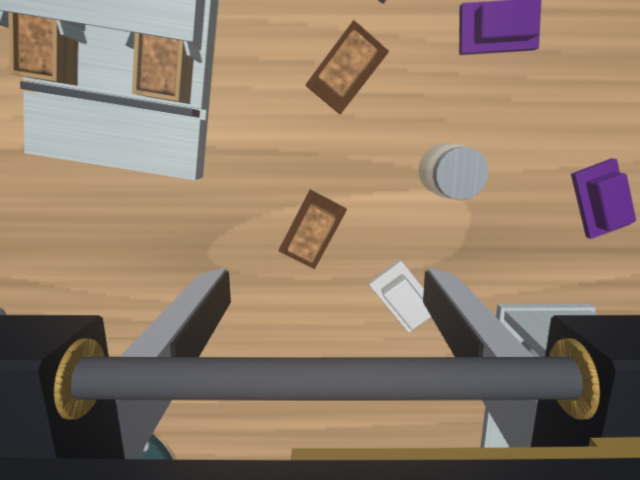

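w9: both trays show their full ends out at (36,48) and (160,65), with the keeper bar up. The boards are at (347,67) and (313,229), the decoys purple (500,25) and (603,198), and white (400,297).

```bash
cat >> h.py <<'E'
def boards(s,cents,r=55,z=.01):
    im=cv2.cvtColor(s["image"],cv2.COLOR_RGB2LAB).astype(int); out=[]
    for u,v in cents:
        y0,x0=max(v-r,0),max(u-r,0); L=im[y0:v+r,x0:u+r]
        bg=np.median(L.reshape(-1,3),0); d=np.abs(L-bg); m=((L[...,0]<bg[0]-28)).astype(np.uint8)
        m=cv2.morphologyEx(m,cv2.MORPH_CLOSE,np.ones((5,5)))
        n,lab,st,_=cv2.connectedComponentsWithStats(m); l=lab[v-y0,x0*0+u-x0] or 1+np.argmax(st[1:,4])
        c=max(cv2.findContours((lab==l).astype(np.uint8),0,2)[0],key=cv2.contourArea)
        b=cv2.boxPoints(cv2.minAreaRect(c))+[x0,y0]
        P3=cast(s,b,z); e1=P3[1]-P3[0];e2=P3[2]-P3[1]
        e=e1 if np.linalg.norm(e1)>np.linalg.norm(e2) else e2
        a=np.degrees(np.arctan2(e[1],e[0]))%180
        print("board",P3.mean(0).round(4),"long axis deg",round(a,1),"sides",np.linalg.norm(e1).round(4),np.linalg.norm(e2).round(4)); out.append((P3.mean(0),a,b))
    return out
E
python3 - <<'E'
from h import *
import pickle
s=pickle.load(open("w9.pkl","rb"));boards(s,[(347,67),(313,229)])
boards(pickle.load(open("w3.pkl","rb")),[(150,138)])
top=snap("top"); boards(top,[(444,235),(435,283)],25)
E
```

```text
board [ 0.5494 -0.3428  0.01  ] long axis deg 140.3 sides 0.086 0.0503
board [ 0.3686 -0.304   0.01  ] long axis deg 152.1 sides 0.0848 0.0499
board [ 0.5488 -0.3409  0.01  ] long axis deg 140.2 sides 0.0873 0.0527
board [ 0.5518 -0.3402  0.01  ] long axis deg 141.5 sides 0.0861 0.0517
board [ 0.4114 -0.3235  0.01  ] long axis deg 178.1 sides 0.1098 0.1118
```

```bash
python3 - <<'E'
from h import *
import pickle
s=pickle.load(open("w9.pkl","rb"))
print(cast(s,[(403,261),(370,294),(410,331),(431,310)],.01).round(3))
p,M,_=tool();print(plan(.3686-p[0],-.304-p[1],0))
E
```

```text
[[ 0.33  -0.415  0.01 ]
 [ 0.287 -0.375  0.01 ]
 [ 0.236 -0.428  0.01 ]
 [ 0.265 -0.453  0.01 ]]
[-0.   -1.59  3.83]
```

Call:
carry_out --pt "0 2 -0.8 1.9 0" --pt "0 2 -0.8 1.9 0" --pt "0 4 0 0 7" --pt "0 4 0 0 7" --pt "0.2 4 0 0 7" --pt "0.2 4 0 0 7" --pt "0.2 0 0 0 0" --pt "0.2 0 0 0 0"

```text
time: 40.65
tool_pos: [0.3692, -0.3037, 0.0888]
ee_rot: [-0.678, 1.57, 1.985]
wrist_force: [1.3, -0.1, 0.8]
width: 0.0754
```

```bash
python3 - <<'E'
from h import *
state();p,M,_=tool();print(plan(.3686-p[0],-.304-p[1],.014-p[2]),np.degrees(np.arctan2(M[1,1],M[0,1])))
E
```

```text
t 40.65 p [ 0.3692 -0.3037  0.0888] jaw [-0.461 -0.887 -0.001] tz [-0.887  0.461  0.001] q [-0.81 -0.02  1.71  0.    1.45  1.24] w 0.0754 F [ 1.3 -0.1  0.8]
[7.48 0.06 0.03] -117.44422451160702
```

Call:
carry_out --pt "0.2 2.5 0.05 0 0.4" --pt "0.2 2.5 0 0 0" --pt "0.2 2.4 0 0 0" --pt "0.2 0 0 0 0" --pt "1 0 0 0 0" --pt "1 0 0 0 0" --pt "1 0 0 0 0" --pt "1 0 0 0 0" --pt "1 0 0 0 0" --pt "1 0 0 0 0" --pt "1 0 0 0 0" --pt "1 0 0 0 0"

```text
time: 41.85
tool_pos: [0.3685, -0.3052, 0.0149]
ee_rot: [-2.534, 1.57, 0.117]
wrist_force: [1.1, 1.5, 3.9]
width: 0.0339
```

```bash
python3 - <<'E'
from h import *
state()
E
```

```text
t 41.85 p [ 0.3685 -0.3052  0.0149] jaw [-0.471 -0.882 -0.   ] tz [-0.882  0.471 -0.001] q [-0.81  0.05  1.8   0.    1.29  1.25] w 0.0339 F [1.1 1.5 3.9]
```

Call:
carry_out --pt "1 -2 0 0 0" --pt "1 -4 0 0 0" --pt "1 -4 0 0 0" --pt "1 -4 0 0 0" --pt "1 -4.5 0 0 0" --pt "1 0 -4.14 0.54 0" --pt "1 0 -4.14 0.54 0" --pt "1 0 -4.14 0.54 0" --pt "1 0 -4.14 0.54 0" --pt "1 0 -4.14 0.54 0" --pt "1 0 -4.14 0.54 0" --pt "1 0 -4.14 0.54 0" --pt "1 0 -4.14 0.54 0" --pt "1 0 -4.14 0.54 0" --pt "1 0 -4.14 0.54 0" --pt "1 0 -4.14 0.54 0" --pt "1 0 -4.14 0.54 0" --pt "1 0 -4.14 0.54 0" --pt "1 0 -4.14 0.54 0" --pt "1 0 -4.14 0.54 0"

```text
time: 43.85
tool_pos: [0.5896, 0.2819, 0.1981]
ee_rot: [1.243, 1.569, -2.39]
wrist_force: [0.5, -0.5, -0.3]
width: 0.0336
```

Call:
carry_out --pt "1 0 0 0 -7.6" --pt "1 0 0 0 -7.6" --pt "1 0 0 0 -7.6" --pt "1 0 0 0 -7.6" --pt "1 0 0 0 -7.6" --pt "1 0 0 0 -7.6" --pt "1 0 0 0 -7.6" --pt "1 0 0 0 -7.6" --pt "1 0 0 0 0" --pt "1 0 0 0 0"

```text
time: 44.85
tool_pos: [0.5892, 0.2804, 0.1986]
ee_rot: [-0.023, 1.569, -2.597]
wrist_force: [0.5, -0.3, -1.7]
width: 0.0336
```

```bash
python3 - <<'E'
from h import *
state();p,M,_=tool();print(plan(.5903-p[0],.2810-p[1],0),np.degrees(np.arctan2(M[1,1],M[0,1])))
s=snap("wrist","w10")
E
```

```text
t 44.85 p [0.5892 0.2804 0.1986] jaw [ 0.537 -0.843 -0.   ] tz [-0.843 -0.537  0.001] q [ 0.36  0.32  1.11 -0.    1.71  1.36] w 0.0336 F [ 0.5 -0.3 -1.7]
[-0.    0.01 -0.12] -57.49079451914171
```

View pics/w10.png

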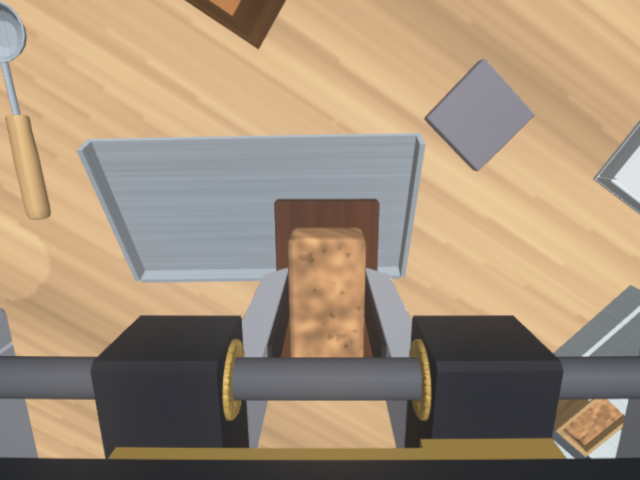

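w10: the board is held squarely over the right part of the stand. The lip is at row ≈278, the side edge at column ≈410 and the board at columns 275–380.

Call:
carry_out --pt "1 4 0 0 -0.5" --pt "1 4 0 0 0" --pt "1 2.4 0 0 0" --pt "1 0.5 0 0 0" --pt "1 0.5 0 0 0" --pt "1 0 0 0 0"

```text
time: 45.5
tool_pos: [0.5902, 0.281, 0.0871]
ee_rot: [2.929, 1.568, 0.366]
wrist_force: [0.1, -0.0, -2.3]
width: 0.0342
```

```bash
python3 - <<'E'
from h import *
state()
E
```

```text
t 45.5 p [0.5902 0.281  0.0871] jaw [ 0.547 -0.837  0.001] tz [-0.837 -0.547 -0.002] q [0.36 0.36 1.28 0.   1.5  1.35] w 0.0342 F [ 0.1 -0.  -2.3]
```

Call:
carry_out --pt "1 0.4 0 0 0" --pt "1 0.4 0 0 0" --pt "1 0.4 0 0 0" --pt "1 0 0 0 0"

```text
time: 45.9
tool_pos: [0.5901, 0.2806, 0.0778]
ee_rot: [2.759, 1.567, 0.196]
wrist_force: [-5.3, -3.1, 7.4]
width: 0.0338
```

```bash
python3 - <<'E'
from h import *
state()
E
```

```text
t 45.9 p [0.5901 0.2806 0.0778] jaw [ 0.547 -0.837  0.001] tz [-0.837 -0.547 -0.003] q [ 0.36  0.37  1.29 -0.    1.48  1.35] w 0.0338 F [-5.3 -3.1  7.4]
```

Call:
carry_out --pt "1 0.3 0 0 0" --pt "1 0.3 0 0 0" --pt "1 0 0 0 0" --pt "0.4 0 0 0 0" --pt "0.4 0 0 0 0" --pt "0.4 0 0 0 0" --pt "0.3 -1 0 0 0" --pt "0.3 -3 0 0 0" --pt "0.3 -3 0 0 0" --pt "0.3 -4 0 0 0" --pt "0.3 -4 0 0 0" --pt "0 -4 0 0 0" --pt "0 0 0 4 0" --pt "0 0 0 4 0" --pt "0 0 0 4 0" --pt "0 0 0 0 0"

```text
time: 47.5
tool_pos: [0.4855, 0.2132, 0.2584]
ee_rot: [0.069, 1.57, -2.495]
wrist_force: [0.7, 0.2, 0.2]
width: 0.094
```

```bash
python3 - <<'E'
from h import *
state();s=snap("wrist","w11"); sc=snap("scene"); 
a=cv2.resize(sc["image"][195:275,385:500],(690,480),interpolation=cv2.INTER_CUBIC); b=cv2.resize(s["image"],(480,360))
cv2.imwrite("pics/c5.png",np.hstack([cv2.resize(s["image"],(400,300)),cv2.resize(a,(400,300))])[...,::-1])
E
```

```text
t 47.5 p [0.4855 0.2132 0.2584] jaw [ 0.546 -0.837  0.   ] tz [-0.837 -0.546  0.001] q [ 0.31  0.04  1.32 -0.    1.79  1.3 ] w 0.094 F [0.7 0.2 0.2]
```

View pics/c5.png

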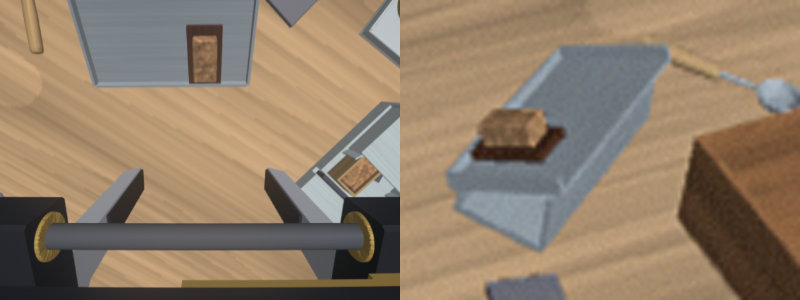

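c5: the first board rests squarely against the lip, block up. The scene crop shows it flat on the slope.

Call:
carry_out --pt "0 0 3.67 2.56 0" --pt "0 0 3.67 2.56 0" --pt "0 0 3.67 2.56 0" --pt "0 0 3.67 2.56 0" --pt "0 0 3.67 2.56 0" --pt "0 0 3.67 2.56 0" --pt "0 0 3.67 2.56 0" --pt "0 0 3.67 2.56 0" --pt "0 0 3.67 2.56 0" --pt "0 0 3.67 2.56 0" --pt "0 0 3.67 2.56 0" --pt "0 0 0 0 8.1" --pt "0 0 0 0 8.1" --pt "0 0 0 0 8.1" --pt "0 0 0 0 8.1" --pt "0 0 0 0 8.1" --pt "0 0 0 0 8.1" --pt "0 0 0 0 8.1" --pt "0 0 0 0 8.1" --pt "0 0 0 0 8.1"

```text
time: 49.6
tool_pos: [0.4758, -0.2777, 0.2576]
ee_rot: [-2.772, 1.57, -0.329]
wrist_force: [-0.6, -0.3, -0.2]
width: 0.0941
```

```bash
python3 - <<'E'
from h import *
state(); s=snap("wrist","w12")
q=proj(s,[[.5494,-.3428,.01]])[0].round().astype(int); print(q)
B=boards(s,[tuple(q)],75); p,M,_=tool(); print(plan(*(B[0][0]-p)),np.degrees(np.arctan2(M[1,1],M[0,1])))
t=snap("top"); boards(t,[(444,235)],22)
E
```

```text
t 49.6 p [ 0.4758 -0.2777  0.2576] jaw [-0.643 -0.766 -0.   ] tz [-0.766  0.643 -0.001] q [-0.63  0.08  1.27  0.    1.78  1.64] w 0.0941 F [-0.6 -0.3 -0.2]
[328 110]
board [ 0.5481 -0.3443  0.01  ] long axis deg 140.8 sides 0.0505 0.0832
[24.77  0.4  -9.8 ] -130.24344451255715Traceback (most recent call last):
  File "<stdin>", line 5, in <module>
  File "h.py", line 42, in boards
    n,lab,st,_=cv2.connectedComponentsWithStats(m); l=lab[v-y0,x0*0+u-x0] or 1+np.argmax(st[1:,4])
                                                                               ~~~~~~~~~^^^^^^^^^^
    return _wrapfunc(a, 'argmax', axis=axis, out=out, **kwds)
    return bound(*args, **kwds)
ValueError: attempt to get argmax of an empty sequence
```

Call:
carry_out --pt "0.2 2 0.1 -3.3 0" --pt "0.2 2 0.15 -3.3 0" --pt "0.2 2 0.15 -3.2 -1" --pt "0.2 4 0 0 0" --pt "0.2 4 0 0 0" --pt "0.2 4 0 0 0" --pt "0.2 0 0 0 0" --pt "0.2 0 0 0 0"

```text
time: 50.5
tool_pos: [0.5474, -0.3427, 0.0771]
ee_rot: [-0.103, 1.569, 2.364]
wrist_force: [0.3, 0.1, 1.3]
width: 0.0749
```

```bash
python3 - <<'E'
from h import *
state(); print(plan(*(np.array([.5485,-.3437,.0145])-tool()[0])))
E
```

```text
t 50.5 p [ 0.5474 -0.3427  0.0771] jaw [-0.624 -0.781 -0.   ] tz [-0.781  0.624  0.001] q [-0.65  0.35  1.31  0.    1.48  1.6 ] w 0.0749 F [0.3 0.1 1.3]
[ 6.26  0.   -0.16]
```

Call:
carry_out --pt "0.2 2 0 -0.15 0" --pt "0.2 2 0 0 0" --pt "0.2 2.2 0 0 0" --pt "0.2 0 0 0 0" --pt "1 0 0 0 0" --pt "1 0 0 0 0" --pt "1 0 0 0 0" --pt "1 0 0 0 0" --pt "1 0 0 0 0" --pt "1 0 0 0 0" --pt "1 0 0 0 0" --pt "1 0 0 0 0"

```text
time: 51.7
tool_pos: [0.5486, -0.3435, 0.016]
ee_rot: [-2.407, 1.57, 0.059]
wrist_force: [1.0, 0.5, 2.7]
width: 0.0338
```

```bash
python3 - <<'E'
from h import *
state(); p,M,_=tool(); print(plan(*(np.array([.5337,.3682,p[2]])-p)))
E
```

```text
t 51.7 p [ 0.5486 -0.3435  0.016 ] jaw [-0.625 -0.78  -0.001] tz [-0.78   0.625 -0.001] q [-0.65  0.4   1.37  0.    1.37  1.6 ] w 0.0338 F [1.  0.5 2.7]
[  0.   -54.6   45.67]
```

Call:
carry_out --pt "1 -2 0 0 0" --pt "1 -4 0 0 0" --pt "1 -4 0 0 0" --pt "1 -4 0 0 0" --pt "1 -4.5 0 0 0" --pt "1 0 -3.64 3.045 0" --pt "1 0 -3.64 3.045 0" --pt "1 0 -3.64 3.045 0" --pt "1 0 -3.64 3.045 0" --pt "1 0 -3.64 3.045 0" --pt "1 0 -3.64 3.045 0" --pt "1 0 -3.64 3.045 0" --pt "1 0 -3.64 3.045 0" --pt "1 0 -3.64 3.045 0" --pt "1 0 -3.64 3.045 0" --pt "1 0 -3.64 3.045 0" --pt "1 0 -3.64 3.045 0" --pt "1 0 -3.64 3.045 0" --pt "1 0 -3.64 3.045 0" --pt "1 0 -3.64 3.045 0"

```text
time: 53.7
tool_pos: [0.549, 0.3171, 0.1992]
ee_rot: [-0.594, 1.531, 1.97]
wrist_force: [0.1, -0.6, -1.2]
width: 0.0338
```

Call:
carry_out --pt "1 0 0 0 -8" --pt "1 0 0 0 -8" --pt "1 0 0 0 -8" --pt "1 0 0 0 -8" --pt "1 0 0 0 -8" --pt "1 0 0 0 -8" --pt "1 0 0 0 -8" --pt "1 0 0 0 -8" --pt "1 0 0 0 -7.7" --pt "1 0 0 0 0" --pt "1 0 0 0 0"

```text
time: 54.8
tool_pos: [0.5493, 0.3156, 0.1997]
ee_rot: [-1.86, 1.531, 1.951]
wrist_force: [0.1, -1.0, -2.0]
width: 0.0338
```

```bash
python3 - <<'E'
from h import *
state(); p,M,_=tool(); print(plan(*(np.array([.5337,.3682,.092])-p)),np.degrees(np.arctan2(M[1,1],M[0,1])))
s=snap("wrist","w13")
# held block position in picture vs w10
for f in("w10","w13"):
    im=cv2.imread(f"pics/{f}.png"); L=cv2.cvtColor(im,cv2.COLOR_BGR2LAB)[210,240:420,0]; print(f,240+np.where(L<75)[0][[0,-1]] if (L<75).any() else None, im[215,300],im[260,325],im[300,325])
E
```

```text
t 54.8 p [0.5493 0.3156 0.1997] jaw [ 0.62  -0.784 -0.038] tz [-0.785 -0.62  -0.011] q [0.41 0.27 1.17 0.04 1.7  1.32] w 0.0338 F [ 0.1 -1.  -2. ]
[10.98 -4.67 -1.91] -51.66366295158479
w10 None [58 69 98] [104 144 189] [104 145 190]
w13 None [ 58  71 101] [107 148 194] [104 145 191]
```

Call:
carry_out --pt "1 0 -1.6 -0.6 0" --pt "1 0 -1.6 -0.6 0" --pt "1 0 -1.5 -0.7 5.3" --pt "1 0 0 0 0" --pt "1 0 0 0 0"

```text
time: 55.35
tool_pos: [0.5346, 0.3655, 0.2024]
ee_rot: [-1.802, 1.531, 1.923]
wrist_force: [-1.2, -0.3, -1.0]
width: 0.0338
```

```bash
python3 - <<'E'
from h import *
state(); p,M,_=tool(); print(plan(*(np.array([.5337,.3682,.092])-p)),np.degrees(np.arctan2(M[1,1],M[0,1])))
E
```

```text
t 55.35 p [0.5346 0.3655 0.2024] jaw [ 0.55  -0.834 -0.039] tz [-0.835 -0.55  -0.009] q [0.49 0.3  1.13 0.04 1.71 1.48] w 0.0338 F [-1.2 -0.3 -1. ]
[11.04  0.15  0.02] -56.6091842134645
```

Call:
carry_out --pt "1 4 0.1 0 0.4" --pt "1 4 0 0 0" --pt "1 2.4 0 0 0" --pt "1 0.6 0 0 0" --pt "1 0.5 0 0 0" --pt "1 0 0 0 0" --pt "1 0.4 0 0 0" --pt "1 0.4 0 0 0" --pt "1 0 0 0 0"

```text
time: 56.25
tool_pos: [0.5346, 0.3686, 0.0834]
ee_rot: [-1.88, 1.53, 1.834]
wrist_force: [-5.2, -2.8, 6.1]
width: 0.0337
```

```bash
python3 - <<'E'
from h import *
state()
E
```

```text
t 56.25 p [0.5346 0.3686 0.0834] jaw [ 0.542 -0.84  -0.039] tz [-0.841 -0.542 -0.012] q [0.49 0.35 1.31 0.04 1.48 1.49] w 0.0337 F [-5.2 -2.8  6.1]
```

Call:
carry_out --pt "1 0.4 0 0 0" --pt "1 0.4 0 0 0" --pt "1 0.3 0 0 0" --pt "1 0 0 0 0" --pt "0.4 0 0 0 0" --pt "0.4 0 0 0 0" --pt "0.4 0 0 0 0" --pt "0.3 -1 0 0 0" --pt "0.3 -3 0 0 0" --pt "0.3 -3 0 0 0" --pt "0.3 -4 0 0 0" --pt "0.3 -4 0 0 0" --pt "0 -4 0 0 0" --pt "0 0 0 4 0" --pt "0 0 0 4 0" --pt "0 0 0 4 0" --pt "0 0 0 0 0"

```text
time: 57.95
tool_pos: [0.432, 0.2947, 0.2582]
ee_rot: [-1.774, 1.531, 1.94]
wrist_force: [-0.6, 0.9, 0.8]
width: 0.0938
```

```bash
python3 - <<'E'
from h import *
state();s=snap("wrist","w14"); sc=snap("scene"); t=snap("top")
r=lambda a:cv2.resize(a,(400,300),interpolation=cv2.INTER_CUBIC)
cv2.imwrite("pics/c6.png",np.vstack([np.hstack([r(s["image"]),r(sc["image"][195:275,385:492])]),np.hstack([r(t["image"][80:380,130:600]),r(sc["image"][220:310,180:360])])])[...,::-1])
E
```

```text
t 57.95 p [0.432  0.2947 0.2582] jaw [ 0.541 -0.84  -0.039] tz [-0.841 -0.542 -0.008] q [0.46 0.02 1.34 0.04 1.78 1.47] w 0.0938 F [-0.6  0.9  0.8]
```

View pics/c6.png

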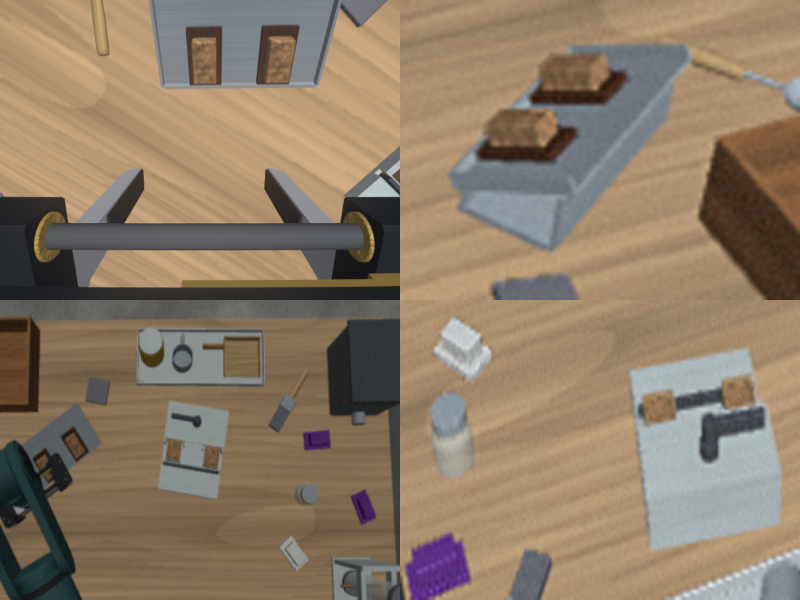

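c6: both boards lie flat against the lip, block up. Both trays show their full ends with the keeper raised, the handle is back along +y, and nothing else has moved.

```bash
python3 - <<'E'
from h import *
print(robot.close_job())
E
```

```text
the job is handed in; nothing more can be done
None
```

The job is done and handed in after about 58 s of robot time. No verdict came back, so the results below rest on my own checks.

- **Lock:** I turned the handle open to its stop. After the trays were in, I turned it back until it met the closed stop at about 11 N, with the grip point straight out along the rack's +y. It had started about 5° short of that stop.
- **Trays:** Both were drawn right out, turned end for end and pushed in until the back wall resisted at about 16–17 N. The last pictures show both full ends sticking out with the keeper bar up.
- **Boards:** Only two were there, and both now lie on the stand, block up, long side up the slope and against the lip in the last wrist and scene pictures. The nearer board was about 5 cm from where I first saw it, probably knocked aside, so I measured it again before picking it up.
- **Everything else:** The purple and white look-alikes and the other things on the bench look unmoved in the last top view.

**Checks that failed or disagreed:**
- My two-view height check on the rack was poor: 13 to 46 mm for a floor given as 28. I relied on the given heights, which matched the projected outlines and the grip contacts.
- An automatic re-check of the second board in the top view failed. The close wrist picture agreed with the earlier measurement to about 2 mm.
- The tool was tilted about 2° while placing the second board, and the board still settled flat.

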